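Repack the cold-mounting kit in reverse order and block the spare bay

ROBOT

A 7-joint arm with a two-finger parallel gripper is mounted at the origin on a cart in front of the work surface, level with it; the furniture and walls round the work are solid. World frame = base frame: x ahead of the robot, y to its left, z up, the work surface at z = 0. Lengths are in mm, angles in rad, forces in N, time in s.
With the tool pointing down it reaches from about 350 to 900 mm from the base axis. Payload 8.1 kg.
Tool frame: the origin (TCP) lies midway between the tips of the shut fingers; the grasp point (between the pads) lies 19 mm behind it; x points along the fingers, z is the direction in which the jaws open and shut, and the axes are right-handed (so a half turn about x gives the same grasp; the last joint's range is limited). The gripper opens to 85 mm and grips with 20 to 120 N. Pads are 22 mm wide; open, the fingers measure 114 mm over their backs; the gripper's body (76 mm by 85 mm) begins 54 mm behind the grasp point. The pads swing forward as they close: fully open they stand 13 mm farther back than shut.
Start: joints at [-0.103, 0.434, 0.025, 1.573, -0.012, 1.134, -0.075], TCP at [625.014, -0.027, 202.123] pointing down, gripper open.
Joint ranges: [-2.62, 2.62], [-0.44, 2.09], [-1.27, 1.32], [0.08, 2.57], [-1.32, 4.46], [0.12, 2], [-2.74, 2.74]. Speed limits (rad/s): [2.22, 2.22, 3.01, 3.01, 3.14, 3.14, 3.14].

INTERFACE

Orientations are given as [roll, pitch, yaw] about the fixed x, y, z axes, in that order (R = Rz(yaw) Ry(pitch) Rx(roll)).
In Python, from bench import ctrl gives the robot as it stands.
- The arm moves only by the shell command python3 -m handwheel 'ROWS' [OPENING] [FORCE]. ROWS is JSON, a list of rows, each a list of 2 entries, a list of its own where there are three numbers: the shift along the tool's x, y, z in m, then the turn, a rotation vector about the tool's x, y, z in rad. A call has 1 to 8 rows; each row shifts and turns the commanded pose from where the row before left it, along the tool's axes as they then stand; what a row does not reach is not made up. A row lasts 1/12 s, in which the tool goes at most 41.7 mm and 7.16 degrees, less where a joint would pass 70% of its speed; a pose out of reach is approached as far as the arm can. A call is refused whole if a number of a shift passes 0.0417 or a number of a turn 0.125, either way. A call with a gripper value outside its range is refused whole. OPENING is the finger opening in m, from 0 to 0.0854, set as the call begins (- or left out, the last holds). The fingers move at their own pace and stop on an object; FORCE is the grip in N (left out, the last holds). Time passes only in rows, so rows that do not move let the fingers close. It gives the time, the measured TCP pose, the force and the opening at its end, in the units of the state.
- ctrl.sense(): the state, without advancing time (a new reading comes with each control period).
- ctrl.read_camera(name): name is "scene" or "side" or "wrist"; returns a dict with "color" (384x512x3 uint8, blue, green, red), "fx", "fy", "cx", "cy" (pixels), "k1" (the pictures are not rectified: a ray, as slopes to the right and down, at radius r is drawn at 1 + k1 r^2 times it, then the intrinsics apply), "position" and "orientation" of the camera in the world; the wrist camera has in their place "tool_from_camera" (4x4, takes a point from camera to tool coordinates, whose origin is the TCP and whose axes are the tool frame's). Camera axes: x right, y down, z forward; pixel columns grow to the right and rows downward; lengths in mm; the calibration is good to about 2 mm. A picture is of the moment at which its call begins: read the wrist's pose just before it. There is no depth.
- ctrl.finish_job(): hands the job in, once; it reports no verdict.
The state is a dict: "clock": time; "joint_positions": joint angles; "qvel": joint speeds; "joint_torque": joint torques, N m; "ee_pos": TCP position; "tool_rot": TCP orientation; "force": force on the tool from outside, world axes, zero at the start; "moment": the same for the moment, N m; "grip_width": finger opening in mm.
Only numpy, scipy, OpenCV 4.12 (cv2) and the standard library are available. Lean on these libraries where they do the work, as an engineer would, in place of code of your own. Each camera call takes 0.05 s, during which the arm holds its last target.

TASK

Move the big jar, the slim jar and the brass weight from the rack into the carrying tray in reverse order: what stood leftmost on the rack (seen from the robot) goes rightmost of the three in the tray, one per bay, each standing upright on the tray floor and never tipped over. They take the three bays away from the finger loop; set the white foam block, ridge up, in the bay next to the finger loop so that no bay is left empty. Leave the small paste jar that stands beside the work where it is.

Things in the scene. Friction and masses are not known exactly. Their poses are not given: they have to be found in the camera images.
- rack: bench rack, fixed: plain aluminium strip, 84 mm (x) by 275 mm (y), 10 mm thick, its long side running left-right, turned by up to 0.15 rad. Origin: centre of its underside, on the bench; z up, +y towards its left end as seen from the robot. Three places in a row on its top (z = 10 mm) at y = +85, 0 and -85 mm, each with a ring and one thing. It may be nearer to or farther from the robot than the tray
- tray: carrying tray, fixed: grey open plastic tray, 82 mm (x) by 316 mm (y), rim and dividers 18 mm high, floor 4 mm thick, walls 4 mm, its long side running left-right, turned by up to 0.15 rad. Four equal bays in a row, each 74 by 74 mm inside, centred at y = +117, +39, -39 and -117 mm, x = 0. A steel-wire finger loop sticks out 20 mm from its right-hand (-y) end. Origin: centre of its underside, on the bench; z up, +y towards its left end as seen from the robot
- cold_mount_jar: the big jar, loose, white with dark screw lid, 58 mm diameter, 86 mm high, upright; origin: centre of its underside, z up
- hardener_jar: the slim jar, loose, amber-brown with white lid, 40 mm diameter, 69 mm high, upright; origin: centre of its underside, z up
- brass_weight: the brass weight, loose, 250 g nominal: cylinder 34 mm diameter and 35 mm high with a knob of 18 mm diameter on top (from 35 to 47 mm height; can be gripped there), upright; origin: centre of its underside, z up
- ring_cold_mount_jar: flat dark steel locating ring fixed to the rack round the foot of the big jar, inner diameter 66 mm, outer 74 mm, 5 mm high; it stays behind and shows where the big jar stood; origin: centre of its underside, on top of the rack plate
- ring_hardener_jar: flat dark steel locating ring fixed to the rack round the foot of the slim jar, inner diameter 48 mm, outer 56 mm, 5 mm high; it stays behind and shows where the slim jar stood; origin: centre of its underside, on top of the rack plate
- ring_brass_weight: flat dark steel locating ring fixed to the rack round the foot of the brass weight, inner diameter 42 mm, outer 50 mm, 5 mm high; it stays behind and shows where the brass weight stood; origin: centre of its underside, on top of the rack plate
- foam_block: stiff white foam block, loose, standing on the bench to the right of rack and tray: base 58 by 58 mm and 30 mm high, on it a grip ridge 28 mm wide (x), 58 mm long (y), up to 62 mm height; 30 g nominal. Origin: centre of its underside, z up; grip the ridge along x. Its sides must be turned parallel to the bay's to go in
- diamond_paste: small paste jar, a loose bystander, 33 mm diameter, 32 mm high, white lid, standing to the left of rack and tray; leave it alone; origin: centre of its underside, z up
Things that resemble listed ones, but are neither listed nor needed, are in the scene too. Leave any purple or turquoise look-alike of the brass_weight alone.

How it is judged:
By the outcome, as a careful person would: the job done as asked, in the order asked, and still so for the second after the job is handed in, with the robot touching nothing.
It also fails if it takes over 99 s, if anything falls off the work surface, if the arm or the gripper's body presses on something with over 40 N, if the wrist force passes 120 N, or if a joint passes its speed limit or range.

## Working session

There is one attempt and no reset: what is moved stays moved. The work goes in short steps, Python scripts to look and compute and a shell command to move; the robot and the scene stay as the last step left them, time stands still between calls to the robot, and variables do not carry over. Pictures are saved under pics/ and viewed, and the job is handed in when it is done.

```bash
ls; mkdir -p pics; cat > h.py <<'E'
import numpy as np, cv2
from bench import ctrl
E
python3 - <<'E'
from h import *
s=ctrl.sense(); print(s)
for n in ["scene","side","wrist"]:
    d=ctrl.read_camera(n); cv2.imwrite(f"pics/{n}0.png",d["color"])
    print(n,{k:v for k,v in d.items() if k!="color"})
    np.save(f"pics/{n}0.npy",{**d,"pose":(s["ee_pos"],s["tool_rot"])},allow_pickle=True)
E
```

```text
pics
{'clock': 0.0, 'joint_positions': array([-0.10262292,  0.43522064,  0.02496517,  1.57409424, -0.01159966,
        1.13397466, -0.07512403]), 'qvel': array([ 0.0009195 ,  0.00035481, -0.0020896 , -0.00112122,  0.00029578,
        0.00276023,  0.00038098]), 'joint_torque': array([ 8.97134169e-05, -6.70461059e+01,  1.02531374e+00, -3.16203833e+01,
        1.55155628e-02,  1.25530543e-02, -1.11555586e-06]), 'ee_pos': array([ 6.24459131e+02, -4.13775331e-02,  2.01328462e+02]), 'tool_rot': array([-3.05236516,  1.56924439, -3.05242883]), 'force': array([ 0.08261933, -0.407194  , -0.52153998]), 'moment': array([ 0.00090041, -0.05911039, -0.01999868]), 'grip_width': 85.86477392371815}
scene {'fx': 347.27193109760776, 'fy': 347.27193109760776, 'cx': 256.51544142097606, 'cy': 193.73697486323707, 'k1': 0.010993707822108626, 'position': array([ 52.52921355, 301.24734032, 716.51492299]), 'orientation': array([-2.46676344, -0.01041568, -2.23574454])}
side {'fx': 347.7950708109164, 'fy': 347.7950708109164, 'cx': 256.99368574901683, 'cy': 187.46921887437693, 'k1': 0.0375092373403309, 'position': array([ 89.31513287, 602.4098798 , 548.24405746]), 'orientation': array([-2.14206919,  0.01973181, -2.58696495])}
wrist {'fx': 286.7810459051487, 'fy': 286.7810459051487, 'cx': 255.72256938787467, 'cy': 194.41871529256153, 'k1': -0.0663885432402637, 'tool_from_camera': array([[ 1.30558593e-03, -2.99066953e-01,  9.54231237e-01,
        -1.71038769e+02],
       [-6.54153937e-04, -9.54232101e-01, -2.99066329e-01,
         7.59792633e+01],
       [ 9.99998934e-01, -2.33757327e-04, -1.44146783e-03,
        -6.12325366e-01],
       [ 0.00000000e+00,  0.00000000e+00,  0.00000000e+00,
         1.00000000e+00]])}
```

View pics/scene0.png

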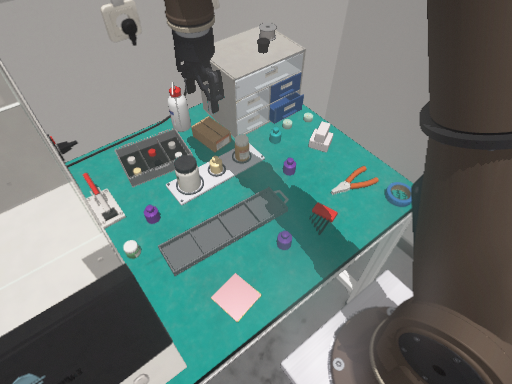

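View pics/side0.png

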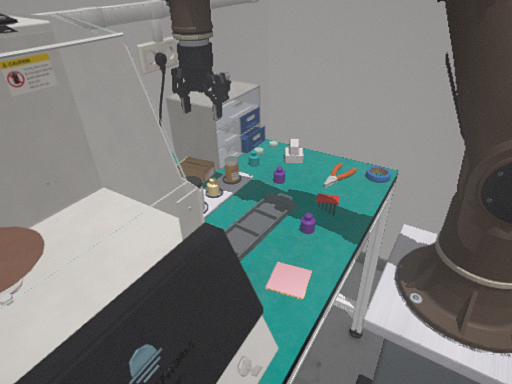

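View pics/wrist0.png

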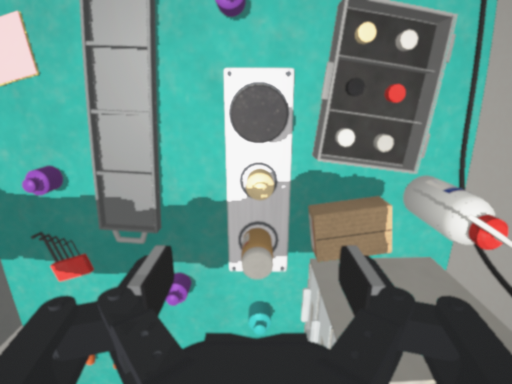

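```bash
cat > h.py <<'E'
import numpy as np, cv2
from scipy.spatial.transform import Rotation as R
from bench import ctrl
def rot(rpy): return R.from_euler("xyz",rpy).as_matrix()
def snap(name,tag):
    s=ctrl.sense(); d=ctrl.read_camera(name); d["pose"]=(s["ee_pos"],s["tool_rot"]); d["name"]=name
    np.save(f"pics/{tag}.npy",d,allow_pickle=True); cv2.imwrite(f"pics/{tag}.png",d["color"]); return d
def load(tag): return np.load(f"pics/{tag}.npy",allow_pickle=True).item()
def cam(d):
    if "tool_from_camera" in d:
        p,o=d["pose"]; T=d["tool_from_camera"]; Rt=rot(o)
        return Rt@T[:3,:3], Rt@T[:3,3]+p
    return rot(d["orientation"]), np.array(d["position"])
def ray(d,uv):
    Rc,t=cam(d); uv=np.atleast_2d(uv).astype(float)
    q=np.c_[(uv[:,0]-d["cx"])/d["fx"],(uv[:,1]-d["cy"])/d["fy"]]
    p=q.copy()
    for _ in range(10): p=q/(1+d["k1"]*(p**2).sum(1))[:,None]
    return np.c_[p,np.ones(len(p))]@Rc.T, t
def atz(d,uv,z):
    r,t=ray(d,uv); return t+r*((z-t[2])/r[:,2])[:,None]
def proj(d,P):
    Rc,t=cam(d); c=(np.atleast_2d(P)-t)@Rc; p=c[:,:2]/c[:,2:]
    p=p*(1+d["k1"]*(p**2).sum(1))[:,None]
    return p*[d["fx"],d["fy"]]+[d["cx"],d["cy"]]
def tri(obs):
    A=np.zeros((3,3));b=np.zeros(3)
    for d,uv in obs:
        r,t=ray(d,uv); r=r[0]/np.linalg.norm(r[0]); M=np.eye(3)-np.outer(r,r); A+=M;b+=M@t
    P=np.linalg.solve(A,b); return P,[np.linalg.norm(proj(d,P)[0]-uv) for d,uv in obs]
def crop(tag,x0,y0,x1,y1,k,out):
    c=load(tag)["color"][y0:y1,x0:x1]; cv2.imwrite(f"pics/{out}.png",cv2.resize(c,None,fx=k,fy=k,interpolation=cv2.INTER_CUBIC))
E
python3 - <<'E'
from h import *
for n in ["scene","side","wrist"]:
    d=load(n+"0"); d["name"]=n; np.save(f"pics/{n}0.npy",d,allow_pickle=True)
w=load("wrist0"); s=load("scene0")
print(atz(w,[[259,112],[259,168],[257,243],[229,71],[288,71],[232,269],[284,268],[101,230],[160,227]],10).round(0))
print(atz(s,[[320,147],[132,249],[190,190]],0).round(0))
print(atz(s,[[240,68],[300,110]],0).round(0))
crop("wrist0",70,0,310,150,3,"c1");crop("wrist0",70,140,310,290,3,"c2")
E
```

```text
[[ 627.   68.   10.]
 [ 627.   -2.   10.]
 [ 625. -109.   10.]
 [ 592.  115.   10.]
 [ 661.  115.   10.]
 [ 589. -151.   10.]
 [ 664. -149.   10.]
 [ 405.  -90.   10.]
 [ 490.  -85.   10.]]
[[ 524. -317.   -0.]
 [ 546.  273.    0.]
 [ 617.   74.    0.]]
[[1007. -378.    0.]
 [ 689. -388.    0.]]
```

```bash
python3 -m handwheel '[[[-0.03,-0.04,0],[0,0,0]],[[-0.03,-0.04,0],[0,0,0]],[[-0.02,-0.04,0],[0,0,0]],[[0,-0.03,0],[0,0,0]],[[0,0,0],[0,0,0]]]'
python3 - <<'E'
from h import *
snap("wrist","wrist1"); print(ctrl.sense()["ee_pos"])
E
```

```text
clock: 0.57
ee_pos: [624.3, -143.4, 272.0]
tool_rot: [-1.25, 1.565, -1.26]
force: [-1.1, -0.9, -0.4]
grip_width: 85.5
[ 624.36912468 -139.08879394  271.00814655]
```

View pics/wrist1.png

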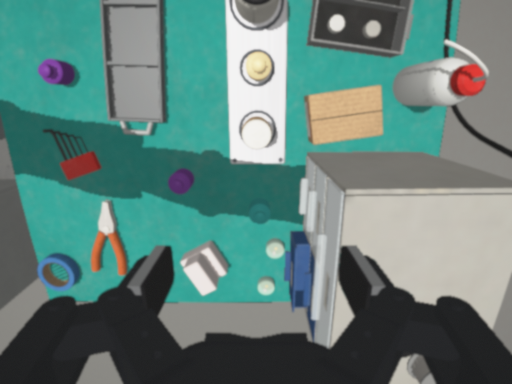

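View pics/c1.png

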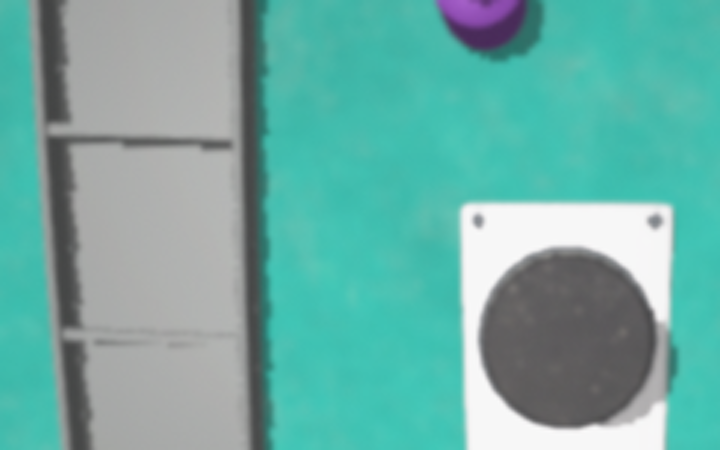

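View pics/c2.png

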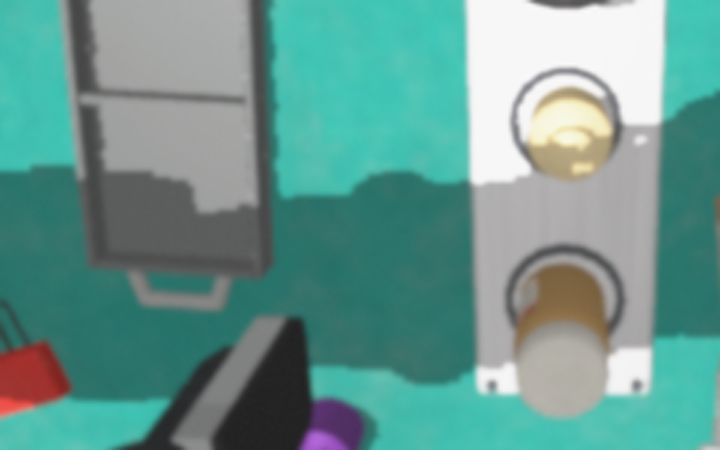

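```bash
python3 - <<'E'
from h import *
for i in range(4):
    s=ctrl.sense(); print(s["clock"],s["ee_pos"].round(2),rot(s["tool_rot"]).round(4).tolist(),abs(s["qvel"]).max().round(3)); snap("wrist","wrist2")
E
python3 - <<'E'
from h import *
crop("wrist2",70,0,310,180,3,"c3");crop("wrist2",160,220,300,310,5,"c4")
E
```

```text
0.6167 [ 624.37 -139.09  271.01] [[0.0003, 0.007, 1.0], [-0.0024, 1.0, -0.007], [-1.0, -0.0024, 0.0003]] 0.065
0.6667 [ 624.51 -135.74  270.42] [[-0.0006, 0.0034, 1.0], [-0.0003, 1.0, -0.0034], [-1.0, -0.0003, -0.0006]] 0.045
0.7167 [ 624.67 -133.65  270.13] [[-0.001, 0.0006, 1.0], [0.0008, 1.0, -0.0006], [-1.0, 0.0008, -0.001]] 0.026
0.7667 [ 624.82 -132.54  270.07] [[-0.0011, -0.0011, 1.0], [0.0011, 1.0, 0.0011], [-1.0, 0.0011, -0.0011]] 0.015
```

View pics/c3.png

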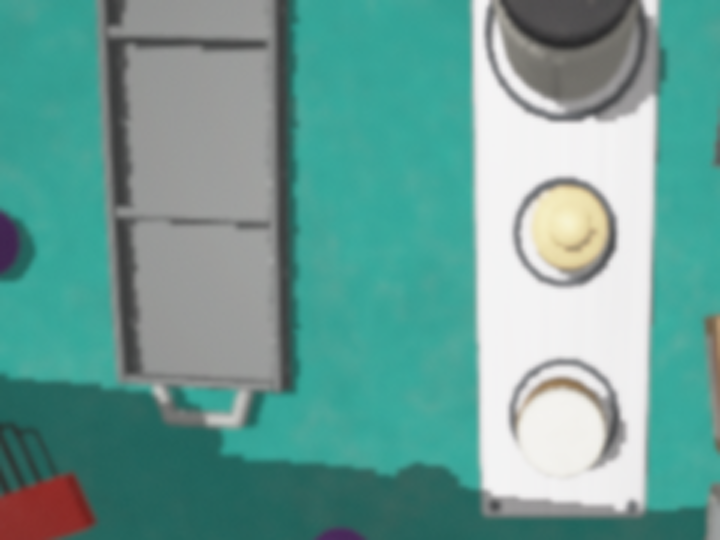

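View pics/c4.png

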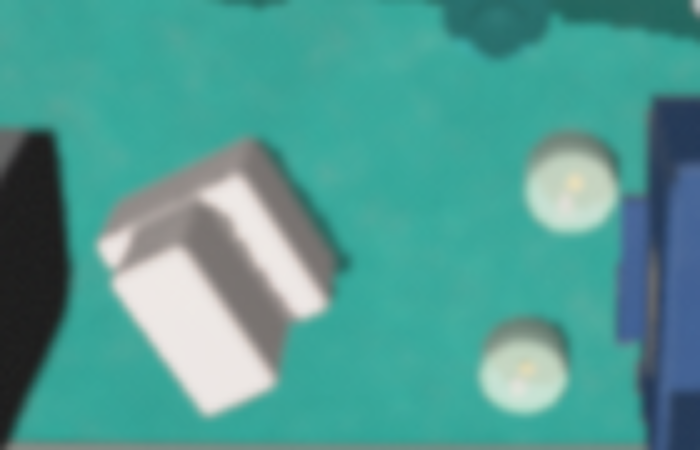

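```bash
python3 - <<'E'
from h import *
import time
s=ctrl.sense(); print(s["clock"],s["ee_pos"].round(2),abs(s["qvel"]).max())
snap("wrist","wrist3")
s=ctrl.sense(); print(s["clock"],s["ee_pos"].round(2))
crop("wrist3",90,0,220,150,4,"d1");crop("wrist3",215,0,295,180,3.3,"d2");crop("wrist3",170,230,240,310,7,"d3")
E
```

```text
0.8167 [ 624.92 -132.14  270.12] 0.00844446082076636
0.8667 [ 624.99 -132.07  270.21]
```

View pics/d1.png

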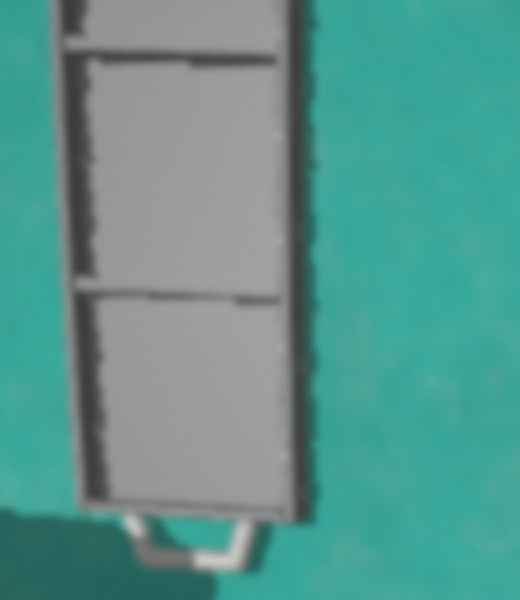

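View pics/d2.png

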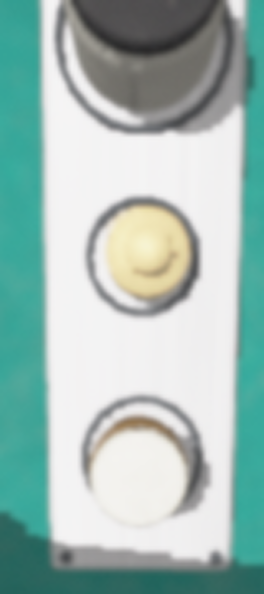

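View pics/d3.png

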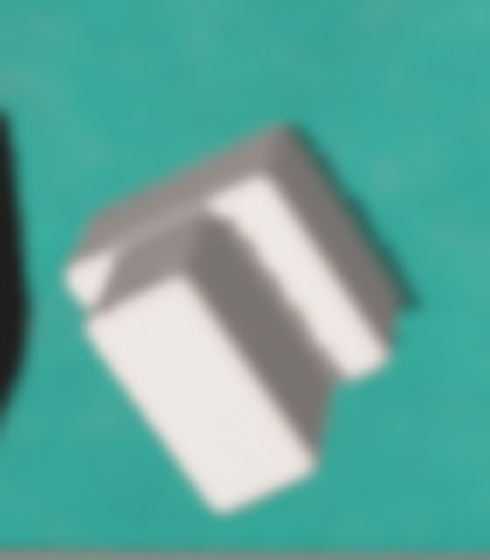

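```bash
python3 - <<'E'
from h import *
a=load("wrist0"); b=load("wrist3")
o=lambda k,x,y,L:[(u/k+x-.33,v/k+y-.33) for u,v in L]
for n,p,q in [("wring",(258.7,181.7),(258.3,77.3)),("wknob",(260.7,185.7),(260.2,75.2)),("sring",(258.3,241.5),(258.2,139.7)),("slid",(257.2,263.3),(257.4,144.8))]:
    print(n,tri([(a,np.array(p)),(b,np.array(q))]))
print("lid",atz(a,[(259.2,112.2)],96),"ringbot",atz(b,[(257,39.7)],15))
print("wring",atz(a,[(258.4,181.4)],15),atz(b,[(258,77)],15))
print("sring",atz(a,[(258.3,241.2)],15),atz(b,[(258,139.4)],15))
# rack edges
def rack(d,k,x,y,L,z): print(atz(d,o(k,x,y,L),z).round(1).tolist())
print("rack b L/R edges");rack(b,3.3,215,0,[(42,0),(50,570),(246,0),(232,570)],10)
print("rack a");rack(a,3,70,0,[(460,205),(672,205)],10);rack(a,3,70,140,[(476,392),(650,392)],10)
print("tray b");rack(b,4,90,0,[(83,508),(295,520),(55,0),(289,0)],18)
rack(b,4,90,0,[(65,42),(287,58),(75,285),(280,297)],18)
print("tray a");rack(a,3,70,140,[(90,268),(268,272)],18);rack(a,3,70,0,[(33,0),(245,0)],18)
print("foam ridge")
r=atz(b,o(7,170,230,[(88,322),(185,272),(315,467),(222,515)]),62);print(r.round(1).tolist(),r.mean(0))
for i in range(4): print(np.linalg.norm(r[i]-r[i-1]).round(1),np.degrees(np.arctan2(*(r[i]-r[i-1])[[1,0]])).round(1))
r=atz(b,o(7,170,230,[(65,275),(262,175),(390,358)]),30);print(r.round(1).tolist(),(r[0]+r[2])/2)
for i in (1,2): print(np.linalg.norm(r[i]-r[i-1]).round(1),np.degrees(np.arctan2(*(r[i]-r[i-1])[[1,0]])).round(1))
E
```

```text
wring (array([626.87105525, -18.43882215,  16.81899451]), [np.float64(0.016138157007192153), np.float64(0.014890064446306741)])
wknob (array([629.18432419, -17.72946798,  38.3224387 ]), [np.float64(0.05726052209538289), np.float64(0.052596397345409954)])
sring (array([ 626.81223085, -105.24830156,   12.82835281]), [np.float64(0.19784796978968516), np.float64(0.18546969935015128)])
slid (array([ 625.30219776, -105.19174498,   70.46137165]), [np.float64(0.33966589882877174), np.float64(0.31608557130868176)])
lid [[626.56204155  69.55391878  96.        ]] ringbot [[624.97410446  30.3408227   15.        ]]
wring [[626.47711383 -18.52246678  15.        ]] [[626.48296905 -17.87955625  15.        ]]
sring [[ 626.5220516  -103.69433139   15.        ]] [[ 626.77666892 -104.56212662   15.        ]]
rack b L/R edges
[[585.3, 81.7, 10.0], [583.6, -155.6, 10.0], [667.9, 81.8, 10.0], [668.5, -155.4, 10.0]]
rack a
[[584.6, 118.5, 10.0], [667.8, 118.4, 10.0]]
[[583.1, -153.3, 10.0], [667.4, -153.2, 10.0]]
tray b
[[409.6, -84.5, 18.0], [488.7, -89.8, 18.0], [419.4, 84.1, 18.0], [499.3, 80.8, 18.0]]
[[421.6, 70.8, 18.0], [497.5, 63.0, 18.0], [416.5, -7.3, 18.0], [489.6, -13.0, 18.0]]
tray a
[[407.8, -85.2, 18.0], [491.3, -86.4, 18.0]]
[[425.7, 195.0, 18.0], [507.5, 191.0, 18.0]]
foam ridge
[[510.8, -305.9, 62.0], [533.2, -293.0, 62.0], [559.1, -343.3, 62.0], [537.2, -356.7, 62.0]] [ 535.08059146 -324.71591257   62.        ]
57.3 117.4
25.8 30.0
56.7 -62.7
25.7 -148.5
[[496.8, -314.1, 30.0], [545.1, -287.0, 30.0], [573.1, -336.1, 30.0]] [ 534.95069701 -325.11241156   30.        ]
55.3 29.3
56.6 -60.4
```

```bash
cat >> h.py <<'E'
def box(c,yaw,dx,dy,z):
    C,S=np.cos(yaw),np.sin(yaw); P=np.array([(x*dx/2,y*dy/2) for x,y in [(-1,-1),(1,-1),(1,1),(-1,1)]])
    return np.c_[P@np.array([[C,S],[-S,C]])+c,np.full(4,z)]
def draw(img,d,P,col,k,off):
    p=((proj(d,P)-off+.5)*k-.5); cv2.polylines(img,[np.round(p*16).astype(int).reshape(-1,1,2)],True,col,1,cv2.LINE_AA,4)
def circ(c,dia,z): t=np.linspace(0,2*np.pi,48); return np.c_[c[0]+dia/2*np.cos(t),c[1]+dia/2*np.sin(t),np.full(48,z)]
RACK=((626,-17.5),-.003); TRAY=((459,70.5),-.062); FOAM=((535,-325),.51)
def at(f,x,y):
    c,a=f; return (c[0]+x*np.cos(a)-y*np.sin(a), c[1]+x*np.sin(a)+y*np.cos(a))
def overlay(tag,x0,y0,x1,y1,k,out):
    d=load(tag); im=cv2.resize(d["color"][y0:y1,x0:x1],None,fx=k,fy=k,interpolation=cv2.INTER_CUBIC)
    D=lambda P,c:draw(im,d,P,c,k,(x0,y0))
    D(box(*TRAY,82,316,18),(0,0,255))
    for y in (117,39,-39,-117):
        D(box(at(TRAY,0,y),TRAY[1],74,74,18),(0,255,255)); D(box(at(TRAY,0,y),TRAY[1],74,74,4),(255,0,255))
    D(box(*RACK,84,275,10),(0,0,255))
    for y,rd,od,h in ((85,74,58,86),(0,50,18,47),(-85,56,40,69)):
        D(circ(at(RACK,0,y),rd,15),(255,0,0)); D(circ(at(RACK,0,y),od,10+h),(0,0,255))
    D(box(*FOAM,58,58,30),(0,0,255)); D(box(*FOAM,28,58,62),(255,0,0)); D(box(*FOAM,58,58,0),(0,200,0))
    cv2.imwrite(f"pics/{out}.png",im)
E
python3 - <<'E'
from h import *
overlay("wrist3",90,0,300,180,3.5,"o1");overlay("wrist0",80,0,300,150,3.5,"o2");overlay("scene0",120,90,350,285,3.2,"o3");overlay("wrist3",170,230,240,310,6,"o4")
E
```

```text
(no output)
```

View pics/o1.png

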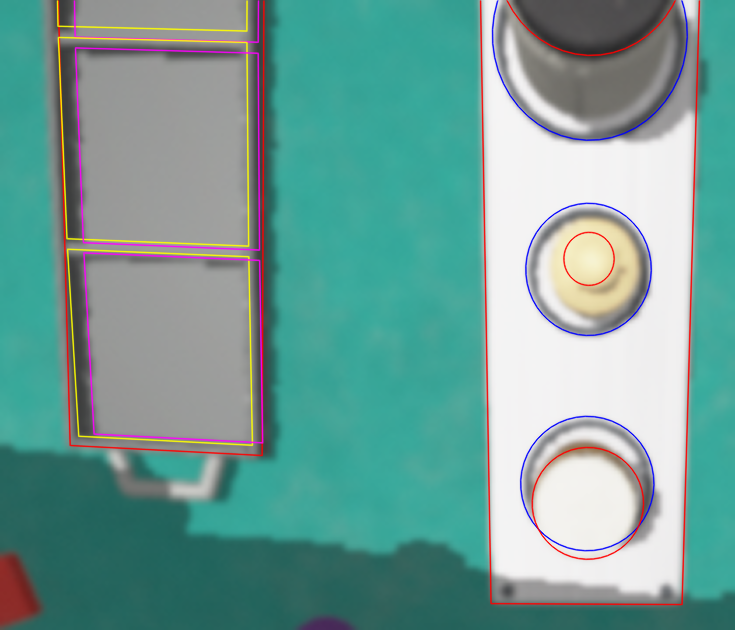

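View pics/o2.png

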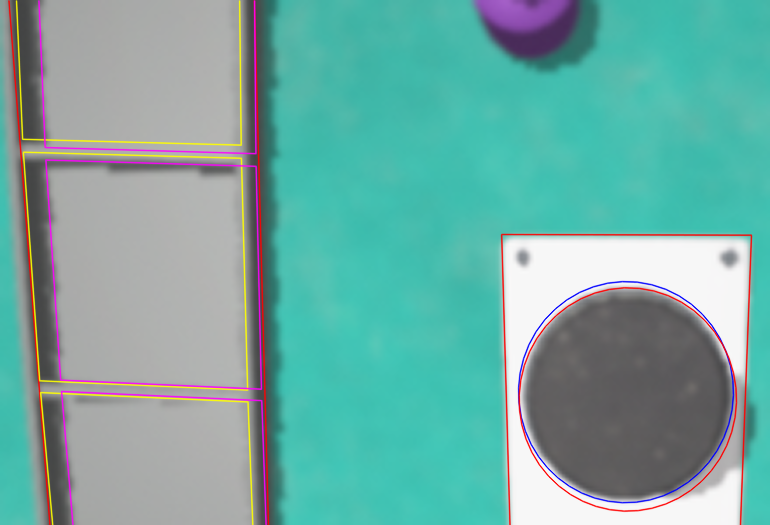

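View pics/o3.png

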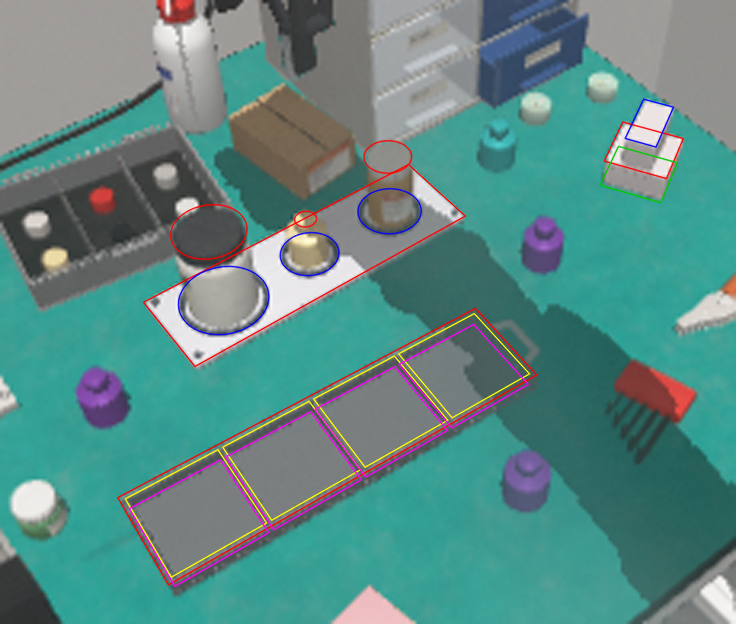

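View pics/o4.png

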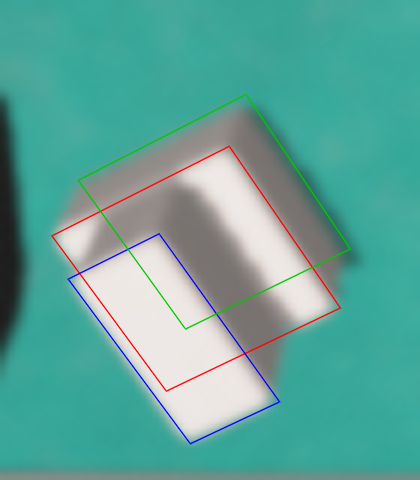

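```bash
python3 - <<'E'
from h import *
b=load("wrist3"); s=load("scene0")
for z in (100,150,200,250): print(z,atz(b,[(306,154),(345,192),(290,235)],z).round().tolist(), atz(s,[(213,52),(243,72),(236,133)],z).round().tolist())
print(atz(s,[(248,134)],0))
E
```

```text
100 [[684.0, -112.0, 100.0], [735.0, -160.0, 100.0], [669.0, -218.0, 100.0]] [[1006.0, -269.0, 100.0], [850.0, -278.0, 100.0], [631.0, -92.0, 100.0]]
150 [[675.0, -104.0, 150.0], [719.0, -144.0, 150.0], [662.0, -195.0, 150.0]] [[928.0, -222.0, 150.0], [785.0, -231.0, 150.0], [585.0, -60.0, 150.0]]
200 [[666.0, -96.0, 200.0], [703.0, -129.0, 200.0], [656.0, -171.0, 200.0]] [[851.0, -176.0, 200.0], [720.0, -184.0, 200.0], [538.0, -28.0, 200.0]]
250 [[658.0, -88.0, 250.0], [687.0, -114.0, 250.0], [649.0, -147.0, 250.0]] [[774.0, -130.0, 250.0], [656.0, -137.0, 250.0], [491.0, 4.0, 250.0]]
[[ 6.99391473e+02 -1.82282389e+02 -1.13686838e-13]]
```

```bash
python3 - <<'E'
from h import *
s=load("scene0"); print(proj(s,[(702,-128,200),(702,-128,0),(702,-180,200)]))
crop("scene0",160,20,330,170,4.5,"cab")
E
```

```text
[[229.75382252  82.64076327]
 [233.08451746 140.93145809]
 [246.02309158  75.63199876]]
```

View pics/cab.png

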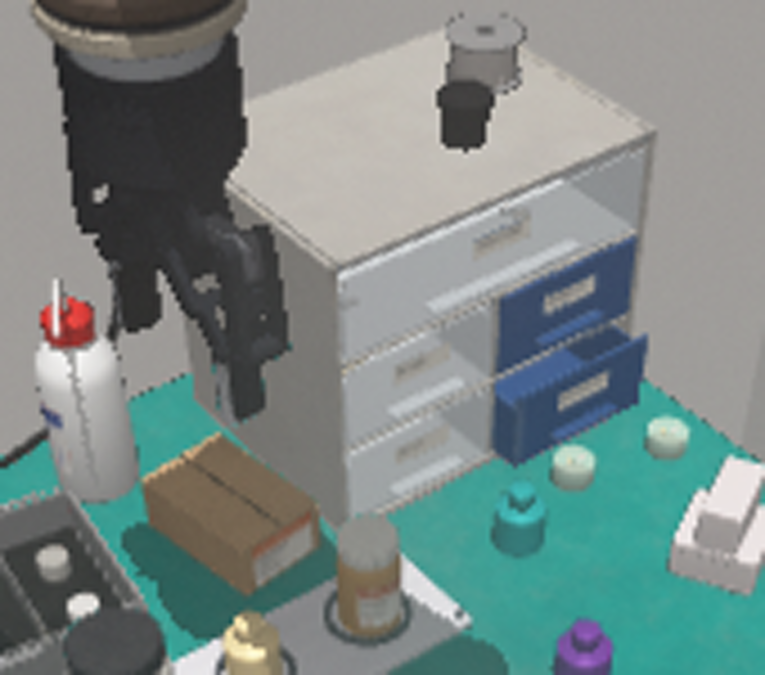

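```bash
cat > st.py <<'E'
import sys
from h import *
s=ctrl.sense(); M=rot(s["tool_rot"]); print("pos",s["ee_pos"].round(1),"yaw(toolz)",np.arctan2(M[1,2],M[0,2]).round(4),"tilt",M[:2,0].round(4),"w",round(s["grip_width"],1),"F",s["force"].round(1),"v",abs(s["qvel"]).max().round(3),"t",round(s["clock"],2))
if len(sys.argv)>=4:
    t=np.array([float(v) for v in sys.argv[1:4]]); print("tool shift mm",(M.T@(t-s["ee_pos"])).round(1))
E
python3 -m handwheel '[[[0,0.03,0.001],[0,0,0]],[[0.04,0,0],[0,0,0]],[[0.04,0,0],[0,0,0]],[[0.03,0,0],[0,0,0]],[[0.02,0,0],[0,0,0]],[[0,0,0],[0,0,0]],[[0,0,0],[0,0,0]]]'; python3 st.py 626 -103 34
```

```text
clock: 1.45
ee_pos: [625.5, -102.7, 140.1]
tool_rot: [2.9, 1.569, 2.902]
force: [0.1, -0.9, 0.5]
grip_width: 85.5
pos [ 625.5 -102.7  140.1] yaw(toolz) 0.0015 tilt [-0.0022  0.0005] w 85.5 F [ 0.1 -0.9  0.5] v 0.048 t 1.45
tool shift mm [106.1  -0.3   0.7]
```

```bash
python3 -m handwheel '[[[0.035,0,0],[0,0,0]],[[0.035,0,0],[0,0,0]],[[0.025,0,0],[0,0,0]],[[0.011,0,0],[0,0,0]],[[0,0,0],[0,0,0]],[[0,0,0],[0,0,0]],[[0,0,0],[0,0,0]]]'; python3 st.py 626 -103 34
python3 -m handwheel '[[[0,0,0],[0,0,0]],[[0,0,0],[0,0,0]],[[0,0,0],[0,0,0]],[[0,0,0],[0,0,0]],[[0,0,0],[0,0,0]],[[0,0,0],[0,0,0]],[[0,0,0],[0,0,0]],[[0,0,0],[0,0,0]]]' 0.02 50; python3 st.py
```

```text
clock: 2.03
ee_pos: [628.0, -104.0, 37.3]
tool_rot: [-0.082, 1.567, -0.082]
force: [-0.0, 0.4, 0.0]
grip_width: 85.6
pos [ 628.  -104.    37.3] yaw(toolz) 0.0001 tilt [ 0.0038 -0.0003] w 85.6 F [-0.   0.4  0. ] v 0.007 t 2.03
tool shift mm [ 3.3  1.  -2. ]
clock: 2.7
ee_pos: [626.3, -104.1, 35.7]
tool_rot: [-0.079, 1.57, -0.079]
force: [-1.8, -0.0, 6.3]
grip_width: 35.2
pos [ 626.3 -104.1   35.7] yaw(toolz) -0.0002 tilt [ 0.0009 -0.0001] w 35.2 F [-1.8 -0.   6.3] v 0.002 t 2.7
```

```bash
python3 -m handwheel '[[[0,0,0],[0,0,0]],[[0,0,0],[0,0,0]]]'; python3 - <<'E'
from h import *
snap("wrist","g1")
E
```

```text
clock: 2.87
ee_pos: [626.4, -104.0, 35.7]
tool_rot: [-0.092, 1.57, -0.093]
force: [-2.4, 0.1, 7.0]
grip_width: 34.8
```

View pics/g1.png

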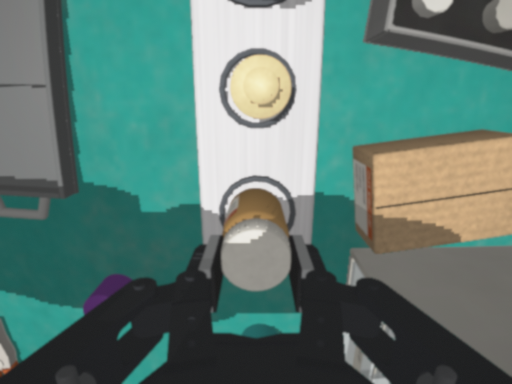

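```bash
python3 -m handwheel '[[[-0.01,0,0],[0,0,0]],[[-0.025,0,0],[0,0,0]],[[-0.03,0,0],[0,0,0]],[[-0.03,0,0],[0,0,0]],[[-0.02,0,0],[0,0,0]],[[-0.01,0.01,-0.005],[0,0,0]],[[0,0.02,-0.012],[0,0,0]],[[0,0.03,-0.018],[0,0,0]]]'; 
python3 -m handwheel '[[[0,0.033,-0.018],[0,0,0]],[[0,0.033,-0.018],[0,0,0]],[[0,0.033,-0.018],[0,0,0]],[[0,0.033,-0.018],[0,0,0]],[[0,0.033,-0.018],[0,0,0]],[[0,0.03,-0.016],[0,0,0]],[[0,0.02,-0.01],[0,0,0]],[[0,0.01,-0.005],[0,0,0]]]'; python3 -m handwheel '[[[0,0,0],[0,0,0]],[[0,0,0],[0,0,0]],[[0,0,0],[0,0,0]],[[0,0,0],[0,0,0]]]'; python3 st.py 466.3 186.5 29.7
python3 - <<'E'
from h import *
snap("wrist","g2")
E
```

```text
clock: 3.58
ee_pos: [591.2, -45.7, 160.2]
tool_rot: [-0.707, 1.569, -0.711]
force: [0.4, 0.2, -1.4]
grip_width: 34.8
clock: 4.25
ee_pos: [466.9, 184.8, 159.5]
tool_rot: [2.65, 1.569, 2.655]
force: [0.4, -0.4, -1.5]
grip_width: 35.4
clock: 4.58
ee_pos: [470.8, 179.3, 159.6]
tool_rot: [-1.462, 1.57, -1.465]
force: [-0.2, -0.7, -2.4]
grip_width: 35.3
pos [470.8 179.3 159.6] yaw(toolz) -0.0028 tilt [ 0.0001 -0.0008] w 35.3 F [-0.2 -0.7 -2.4] v 0.004 t 4.58
tool shift mm [129.9   7.3  -4.5]
```

View pics/g2.png

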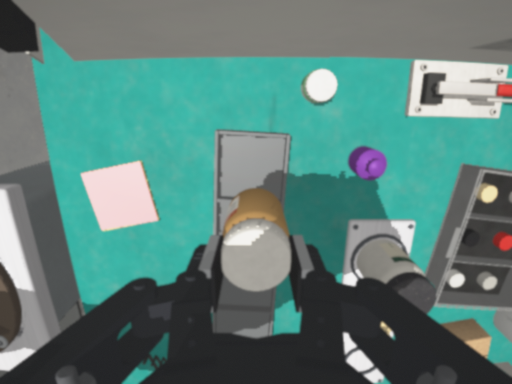

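```bash
python3 - <<'E'
from h import *
d=load("g2"); print(atz(d,[(217,131),(291,134),(222,213)],18).round(1).tolist()); print(box(*TRAY,82,316,18).round(1).tolist())
print(atz(d,[(250,57)],0))
E
python3 -m handwheel '[[[0.03,0.004,-0.003],[0,0,0]],[[0.03,0.003,-0.001],[0,0,0]],[[0.02,0,0],[0,0,0]],[[0,0,0],[0,0,0]],[[0,0,0],[0,0,0]],[[0,0,0],[0,0,0]]]'; python3 st.py 466.3 186.5 29.7
```

```text
[[428.3, 228.6, 18.0], [507.8, 225.1, 18.0], [430.2, 134.5, 18.0]]
[[408.3, -84.7, 18.0], [490.1, -89.7, 18.0], [509.7, 225.7, 18.0], [427.9, 230.7, 18.0]]
[[464.04469472 304.88971558   0.        ]]
clock: 5.13
ee_pos: [467.1, 187.8, 80.8]
tool_rot: [0.28, 1.57, 0.279]
force: [1.4, -0.4, -0.6]
grip_width: 34.9
pos [467.1 187.8  80.8] yaw(toolz) -0.0013 tilt [0.0012 0.0003] w 34.9 F [ 1.4 -0.4 -0.6] v 0.016 t 5.13
tool shift mm [51.1 -1.3 -0.8]
```

```bash
python3 -m handwheel '[[[0.02,-0.001,-0.001],[0,0,0]],[[0.017,0,0],[0,0,0]],[[0.008,0,0],[0,0,0]],[[0.003,0,0],[0,0,0]],[[0.001,0,0],[0,0,0]],[[0,0,0],[0,0,0]],[[0,0,0],[0,0,0]]]'; python3 st.py 466.3 186.5 29.7
```

```text
clock: 5.72
ee_pos: [465.8, 187.4, 31.7]
tool_rot: [0.444, 1.569, 0.444]
force: [0.1, 0.5, -0.2]
grip_width: 35.0
pos [465.8 187.4  31.7] yaw(toolz) -0.0001 tilt [0.0014 0.0007] w 35.0 F [ 0.1  0.5 -0.2] v 0.003 t 5.72
tool shift mm [ 2.  -0.9  0.5]
```

```bash
python3 -m handwheel '[[[0.001,0,0],[0,0,0]],[[0.001,0,0],[0,0,0]],[[0,0,0],[0,0,0]],[[0,0,0],[0,0,0]]]'; python3 st.py 466.3 186.5 29.7
```

```text
clock: 6.05
ee_pos: [465.5, 187.4, 29.6]
tool_rot: [0.493, 1.569, 0.493]
force: [-1.4, 0.1, 7.0]
grip_width: 34.9
pos [465.5 187.4  29.6] yaw(toolz) -0.0001 tilt [0.0012 0.0006] w 34.9 F [-1.4  0.1  7. ] v 0.001 t 6.05
tool shift mm [-0.1 -0.9  0.8]
```

```bash
python3 -m handwheel '[[[0,0,0],[0,0,0]],[[0,0,0],[0,0,0]],[[0,0,0],[0,0,0]],[[0,0,0],[0,0,0]],[[0,0,0],[0,0,0]],[[0,0,0],[0,0,0]]]' 0.085; python3 st.py
python3 -m handwheel '[[[-0.015,0,0],[0,0,0]],[[-0.03,0,0],[0,0,0]],[[-0.03,0,0],[0,0,0]],[[-0.02,0,0],[0,0,0]],[[-0.02,0,0],[0,0,0]],[[0,0,0],[0,0,0]],[[0,0,0],[0,0,0]]]'; python3 st.py 626 -17.5 100
python3 - <<'E'
from h import *
snap("wrist","g3"); snap("scene","s3")
E
```

```text
clock: 6.55
ee_pos: [465.0, 187.0, 28.7]
tool_rot: [-2.657, 1.571, -2.658]
force: [0.5, -0.0, 1.1]
grip_width: 84.9
pos [465.  187.   28.7] yaw(toolz) -0.0001 tilt [-0.0001 -0.0001] w 84.9 F [ 0.5 -0.   1.1] v 0.002 t 6.55
clock: 7.13
ee_pos: [465.7, 187.3, 144.6]
tool_rot: [0.438, 1.568, 0.438]
force: [-0.1, 0.5, 0.2]
grip_width: 85.0
pos [465.7 187.3 144.6] yaw(toolz) -0.0001 tilt [0.0022 0.001 ] w 85.0 F [-0.1  0.5  0.2] v 0.031 t 7.13
tool shift mm [  44.8 -204.9  160.2]
```

View pics/g3.png

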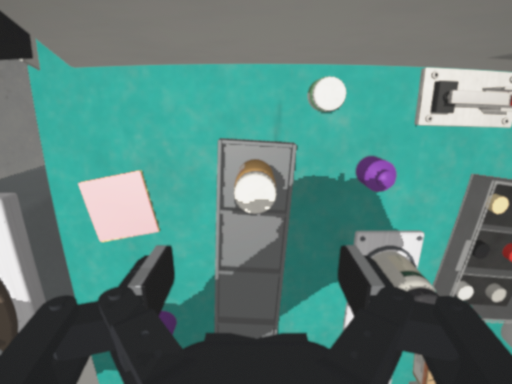

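```bash
python3 -m handwheel '[[[0,-0.015,0.012],[0,0,0]],[[0,-0.03,0.024],[0,0,0]],[[0,-0.032,0.025],[0,0,0]],[[0,-0.032,0.025],[0,0,0]],[[0,-0.032,0.025],[0,0,0]],[[0,-0.032,0.025],[0,0,0]],[[0,-0.022,0.016],[0,0,0]],[[0,-0.01,0.008],[0,0,0]]]';python3 -m handwheel '[[[0,0,0],[0,0,0]],[[0,0,0],[0,0,0]],[[0,0,0],[0,0,0]]]'; python3 st.py 626 -17.5 100
python3 - <<'E'
from h import *
snap("wrist","g4"); overlay("wrist3",0,0,2,2,1,"x")
overlay("g4",180,100,330,330,2.6,"o5")
E
```

```text
clock: 7.9
ee_pos: [625.9, -23.3, 141.8]
tool_rot: [-2.191, 1.568, -2.196]
force: [-0.7, 0.1, -0.2]
grip_width: 85.4
clock: 8.15
ee_pos: [623.9, -16.0, 142.8]
tool_rot: [2.66, 1.569, 2.662]
force: [-0.8, 1.0, -0.5]
grip_width: 85.0
pos [623.9 -16.  142.8] yaw(toolz) 0.0018 tilt [-0.002  0.001] w 85.0 F [-0.8  1.  -0.5] v 0.012 t 8.15
tool shift mm [42.8 -1.5  2.2]
```

View pics/o5.png

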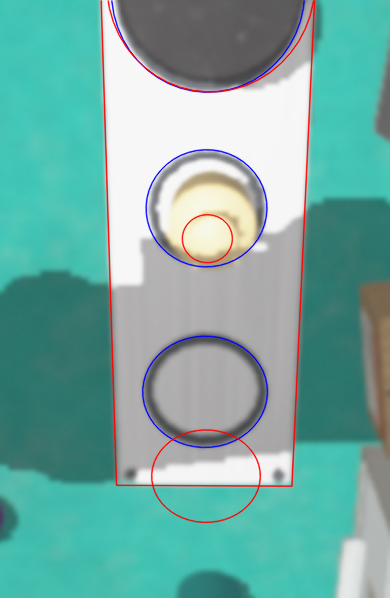

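```bash
python3 -m handwheel '[[[0.03,-0.002,0.003],[0,0,0]],[[0.035,0,0],[0,0,0]],[[0.03,0,0],[0,0,0]],[[0.015,0,0],[0,0,0]],[[0.006,0,0],[0,0,0]],[[0,0,0],[0,0,0]],[[0,0,0],[0,0,0]]]'; python3 st.py 628 -18 21
```

```text
clock: 8.78
ee_pos: [628.4, -18.9, 28.6]
tool_rot: [0.383, 1.57, 0.385]
force: [-0.0, 0.3, 0.0]
grip_width: 85.2
pos [628.4 -18.9  28.6] yaw(toolz) 0.0012 tilt [0.0009 0.0004] w 85.2 F [-0.   0.3  0. ] v 0.019 t 8.78
tool shift mm [ 7.6  0.9 -0.4]
```

```bash
python3 -m handwheel '[[[0.003,0.001,0],[0,0,0]],[[0.003,0,0],[0,0,0]],[[0.001,0,0],[0,0,0]],[[0,0,0],[0,0,0]],[[0,0,0],[0,0,0]]]'; python3 st.py 628 -18 21
python3 -m handwheel '[[[0,0,0],[0,0,0]],[[0,0,0],[0,0,0]],[[0,0,0],[0,0,0]],[[0,0,0],[0,0,0]],[[0,0,0],[0,0,0]],[[0,0,0],[0,0,0]],[[0,0,0],[0,0,0]],[[0,0,0],[0,0,0]]]' 0.015 60; python3 st.py
```

```text
clock: 9.2
ee_pos: [628.1, -19.0, 21.0]
tool_rot: [0.01, 1.57, 0.01]
force: [0.4, 0.6, -0.3]
grip_width: 85.0
pos [628.1 -19.   21. ] yaw(toolz) -0.0002 tilt [0.0004 0.    ] w 85.0 F [ 0.4  0.6 -0.3] v 0.003 t 9.2
tool shift mm [ 0.   1.  -0.1]
clock: 9.87
ee_pos: [628.1, -18.9, 20.8]
tool_rot: [-0.046, 1.571, -0.046]
force: [0.4, -0.7, 0.5]
grip_width: 15.2
pos [628.1 -18.9  20.8] yaw(toolz) -0.0001 tilt [ 0.0002 -0.    ] w 15.2 F [ 0.4 -0.7  0.5] v 0.002 t 9.87
```

```bash
python3 - <<'E'
from h import *
snap("wrist","g5"); crop("g5",150,180,370,345,3.5,"g5c")
E
```

```text
(no output)
```

View pics/g5c.png

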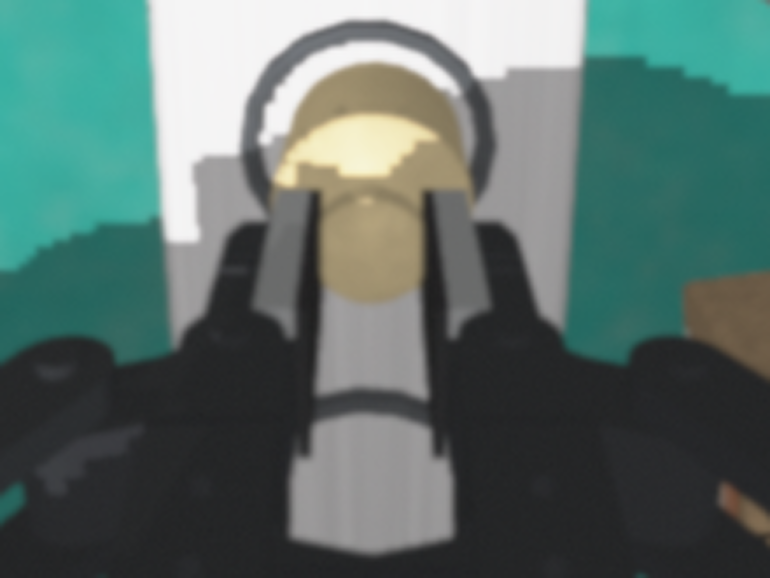

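```bash
python3 - <<'E'
from h import *
d=load("g5"); x0,y0,k=150,180,3.5
im=cv2.resize(d["color"][180:345,150:370],None,fx=k,fy=k,interpolation=cv2.INTER_CUBIC)
c=(628,-18)
for dia,z,col in ((34,10,(0,255,0)),(34,45,(0,0,255)),(18,57,(255,0,0)),(18,45,(255,255,0))): draw(im,d,circ(c,dia,z),col,k,(x0,y0))
p=d["pose"][0]
for w in (9,):
  for sg in (1,-1):
    for z in (0,19,30): draw(im,d,[(p[0]+sg*w,p[1]+11,p[2]+z),(p[0]+sg*w,p[1]-11,p[2]+z)],(255,0,255),k,(x0,y0))
cv2.imwrite("pics/g5o.png",im)
E
```

```text
(no output)
```

View pics/g5o.png

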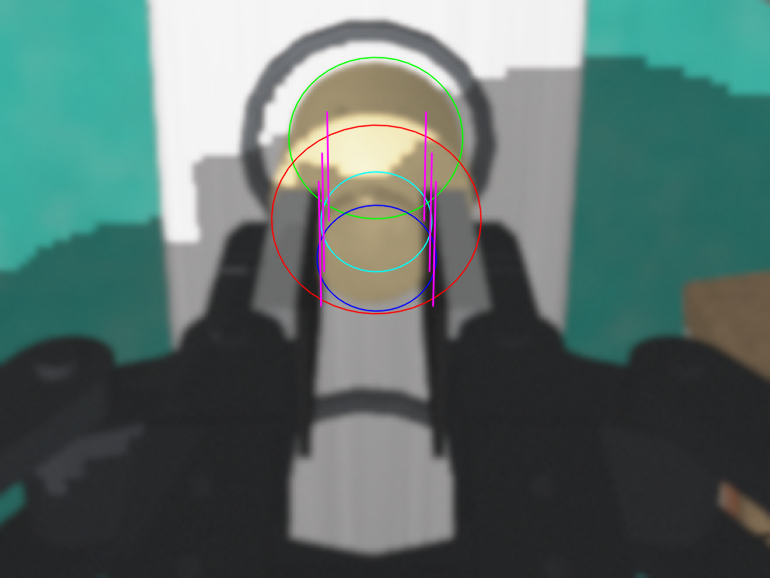

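```bash
python3 -m handwheel '[[[0,0,0],[0,0,0]],[[0,0,0],[0,0,0]],[[0,0,0],[0,0,0]],[[0,0,0],[0,0,0]]]' 0.0 60; python3 st.py
python3 -m handwheel '[[[-0.005,0,0],[0,0,0]],[[-0.005,0,0],[0,0,0]],[[-0.01,0,0],[0,0,0]],[[-0.01,0,0],[0,0,0]],[[0,0,0],[0,0,0]],[[0,0,0],[0,0,0]],[[0,0,0],[0,0,0]]]'; python3 st.py
python3 - <<'E'
from h import *
snap("wrist","g6"); snap("side","sd6"); crop("sd6",170,60,300,220,3.5,"sd6c")
E
```

```text
clock: 10.25
ee_pos: [628.2, -19.0, 20.9]
tool_rot: [-0.026, 1.57, -0.026]
force: [-0.1, -0.5, 4.7]
grip_width: 13.4
pos [628.2 -19.   20.9] yaw(toolz) -0.0001 tilt [ 0.0004 -0.    ] w 13.4 F [-0.1 -0.5  4.7] v 0.001 t 10.25
clock: 10.83
ee_pos: [628.0, -19.0, 50.9]
tool_rot: [-0.012, 1.571, -0.012]
force: [-0.1, -0.2, -2.2]
grip_width: 13.6
pos [628.  -19.   50.9] yaw(toolz) -0.0001 tilt [ 0.0002 -0.    ] w 13.6 F [-0.1 -0.2 -2.2] v 0.01 t 10.83
```

View pics/g6.png

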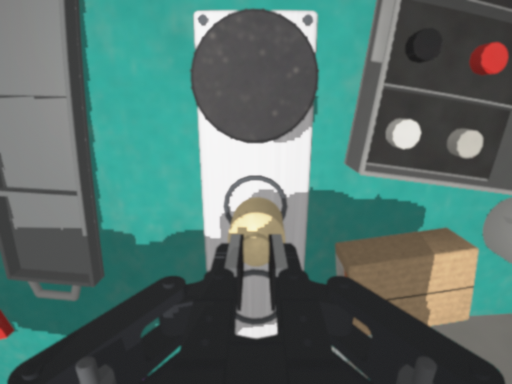

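View pics/sd6c.png

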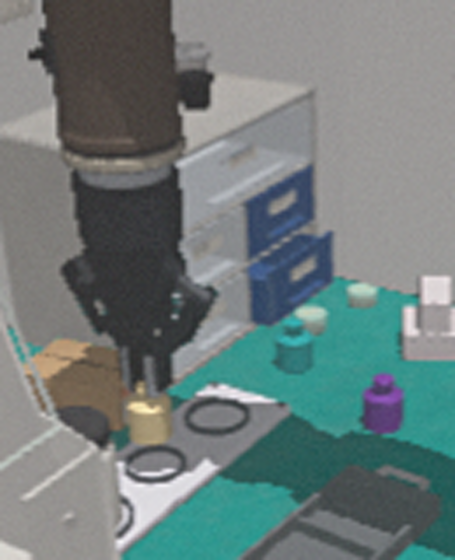

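```bash
python3 -m handwheel '[[[-0.02,0,0],[0,0,0]],[[-0.025,0,0],[0,0,0]],[[-0.02,0.01,-0.012],[0,0,0]],[[-0.005,0.018,-0.024],[0,0,0]],[[0,0.018,-0.024],[0,0,0]],[[0,0.018,-0.024],[0,0,0]],[[0,0.018,-0.024],[0,0,0]],[[0,0.018,-0.024],[0,0,0]]]'
python3 -m handwheel '[[[0,0.016,-0.02],[0,0,0]],[[0,0.01,-0.012],[0,0,0]],[[0,0.004,-0.006],[0,0,0]],[[0,0,0],[0,0,0]],[[0,0,0],[0,0,0]],[[0,0,0],[0,0,0]],[[0,0,0],[0,0,0]]]'; python3 st.py 461.4 109 14.9
```

```text
clock: 11.6
ee_pos: [494.5, 81.7, 120.5]
tool_rot: [-2.904, 1.57, -2.904]
force: [0.5, 0.5, -1.6]
grip_width: 13.5
clock: 12.18
ee_pos: [459.0, 110.1, 120.7]
tool_rot: [-0.709, 1.57, -0.711]
force: [-0.5, -0.2, -2.5]
grip_width: 13.7
pos [459.  110.1 120.7] yaw(toolz) -0.0019 tilt [ 0.0004 -0.0003] w 13.7 F [-0.5 -0.2 -2.5] v 0.005 t 12.18
tool shift mm [105.8  -1.1   2.4]
```

```bash
python3 -m handwheel '[[[0.02,-0.001,0.002],[0,0,0]],[[0.03,0,0],[0,0,0]],[[0.025,0,0],[0,0,0]],[[0.015,0,0],[0,0,0]],[[0.008,0,0],[0,0,0]],[[0.004,0,0],[0,0,0]],[[0,0,0],[0,0,0]],[[0,0,0],[0,0,0]]]'; python3 st.py 461.4 109 14.9
```

```text
clock: 12.85
ee_pos: [460.8, 110.0, 19.3]
tool_rot: [0.244, 1.57, 0.244]
force: [0.3, -0.1, -1.5]
grip_width: 13.4
pos [460.8 110.   19.3] yaw(toolz) -0.0005 tilt [0.001  0.0002] w 13.4 F [ 0.3 -0.1 -1.5] v 0.012 t 12.85
tool shift mm [ 4.4 -1.   0.6]
```

```bash
python3 -m handwheel '[[[0.001,0,0],[0,0,0]],[[0.001,0,0],[0,0,0]],[[0,0,0],[0,0,0]],[[0,0,0],[0,0,0]]]'; python3 st.py 461.4 109 14.9
```

```text
clock: 13.18
ee_pos: [460.3, 110.1, 17.1]
tool_rot: [0.296, 1.57, 0.296]
force: [0.5, -0.4, -2.1]
grip_width: 13.4
pos [460.3 110.1  17.1] yaw(toolz) -0.0001 tilt [0.0007 0.0002] w 13.4 F [ 0.5 -0.4 -2.1] v 0.003 t 13.18
tool shift mm [ 2.2 -1.1  1.1]
```

```bash
python3 -m handwheel '[[[0.001,0,0],[0,0,0]],[[0.001,0,0],[0,0,0]],[[0.0005,0,0],[0,0,0]],[[0,0,0],[0,0,0]]]'; python3 st.py 461.4 109 14.9
```

```text
clock: 13.52
ee_pos: [460.9, 110.2, 14.8]
tool_rot: [0.207, 1.569, 0.206]
force: [0.7, -1.0, 5.9]
grip_width: 13.6
pos [460.9 110.2  14.8] yaw(toolz) -0.0002 tilt [0.0015 0.0003] w 13.6 F [ 0.7 -1.   5.9] v 0.004 t 13.52
tool shift mm [-0.1 -1.2  0.5]
```

```bash
python3 -m handwheel '[[[0,0,0],[0,0,0]],[[0,0,0],[0,0,0]],[[0,0,0],[0,0,0]],[[0,0,0],[0,0,0]]]' 0.04; python3 st.py
python3 -m handwheel '[[[-0.01,0,0],[0,0,0]],[[-0.02,0,0],[0,0,0]],[[-0.03,0,0],[0,0,0]],[[-0.03,0,0],[0,0,0]],[[-0.03,0,0],[0,0,0]],[[-0.01,0,0],[0,0,0]],[[0,0,0],[0,0,0]],[[0,0,0],[0,0,0]]]' 0.085; python3 st.py 626.5 69 46
python3 - <<'E'
from h import *
snap("wrist","g7")
E
```

```text
clock: 13.85
ee_pos: [460.0, 110.1, 14.2]
tool_rot: [-2.936, 1.571, -2.936]
force: [-0.0, -0.4, 0.2]
grip_width: 40.2
pos [460.  110.1  14.2] yaw(toolz) -0.0001 tilt [-0.0001 -0.    ] w 40.2 F [-0.  -0.4  0.2] v 0.001 t 13.85
clock: 14.52
ee_pos: [460.2, 110.1, 144.8]
tool_rot: [0.31, 1.569, 0.31]
force: [0.6, 0.3, -0.8]
grip_width: 84.9
pos [460.2 110.1 144.8] yaw(toolz) -0.0001 tilt [0.0014 0.0004] w 84.9 F [ 0.6  0.3 -0.8] v 0.032 t 14.52
tool shift mm [ 99.  -41.1 166.2]
```

View pics/g7.png

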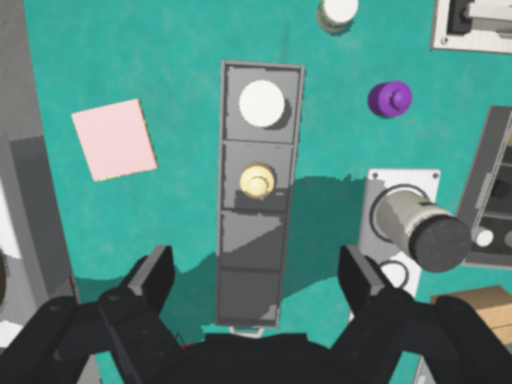

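```bash
python3 -m handwheel '[[[0,-0.004,0.015],[0,0,0]],[[0,-0.006,0.028],[0,0,0]],[[0,-0.007,0.03],[0,0,0]],[[0,-0.007,0.03],[0,0,0]],[[0,-0.007,0.03],[0,0,0]],[[0,-0.007,0.02],[0,0,0]],[[0,-0.003,0.012],[0,0,0]],[[0,0,0],[0,0,0]]]';python3 -m handwheel '[[[0,0,0],[0,0,0]],[[0,0,0],[0,0,0]],[[0,0,0],[0,0,0]]]'; python3 st.py 626.5 69 38
python3 - <<'E'
from h import *
snap("wrist","g8"); overlay("g8",150,80,350,330,2.3,"o8")
E
```

```text
clock: 15.23
ee_pos: [626.2, 67.3, 141.8]
tool_rot: [-2.552, 1.568, -2.554]
force: [0.7, 0.0, 0.0]
grip_width: 84.7
clock: 15.48
ee_pos: [623.7, 69.6, 143.7]
tool_rot: [3.085, 1.569, 3.086]
force: [0.3, 0.2, -0.7]
grip_width: 84.4
pos [623.7  69.6 143.7] yaw(toolz) 0.0009 tilt [-0.0016  0.0001] w 84.4 F [ 0.3  0.2 -0.7] v 0.007 t 15.48
tool shift mm [105.7  -0.7   3. ]
```

View pics/o8.png

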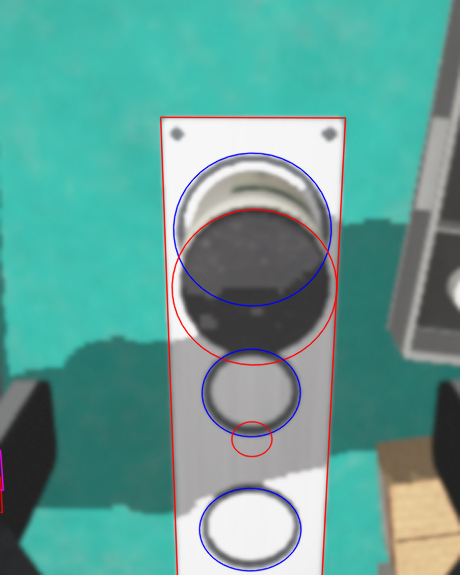

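```bash
python3 -m handwheel '[[[0.02,0,0.003],[0,0,0]],[[0.025,0,0],[0,0,0]],[[0.025,0,0],[0,0,0]],[[0.02,0,0],[0,0,0]],[[0.01,0,0],[0,0,0]],[[0.004,0,0],[0,0,0]],[[0,0,0],[0,0,0]],[[0,0,0],[0,0,0]]]'; python3 st.py 626.5 69.5 38
python3 -m handwheel '[[[0,0,0],[0,0,0]],[[0,0,0],[0,0,0]],[[0,0,0],[0,0,0]],[[0,0,0],[0,0,0]],[[0,0,0],[0,0,0]],[[0,0,0],[0,0,0]],[[0,0,0],[0,0,0]],[[0,0,0],[0,0,0]]]' 0.03 80; python3 st.py
```

```text
clock: 16.2
ee_pos: [628.7, 69.3, 41.3]
tool_rot: [0.191, 1.569, 0.191]
force: [0.7, 0.6, 0.1]
grip_width: 84.7
pos [628.7  69.3  41.3] yaw(toolz) 0.0 tilt [0.0014 0.0003] w 84.7 F [0.7 0.6 0.1] v 0.01 t 16.2
tool shift mm [ 3.3  0.2 -2.2]
clock: 16.87
ee_pos: [627.8, 69.2, 41.9]
tool_rot: [0.873, 1.57, 0.872]
force: [-4.6, -0.1, 12.7]
grip_width: 51.6
pos [627.8  69.2  41.9] yaw(toolz) -0.0 tilt [0.0003 0.0003] w 51.6 F [-4.6 -0.1 12.7] v 0.002 t 16.87
```

```bash
python3 -m handwheel '[[[-0.008,0,0],[0,0,0]],[[-0.015,0,0],[0,0,0]],[[-0.02,0,0],[0,0,0]],[[-0.02,0,0],[0,0,0]],[[-0.01,0,-0.01],[0,0,0]],[[0,-0.005,-0.02],[0,0,0]],[[0,-0.006,-0.025],[0,0,0]],[[0,-0.006,-0.025],[0,0,0]]]'
python3 st.py
python3 -m handwheel '[[[0,-0.006,-0.025],[0,0,0]],[[0,-0.006,-0.025],[0,0,0]],[[0,-0.005,-0.02],[0,0,0]],[[0,-0.003,-0.012],[0,0,0]],[[0,-0.001,-0.006],[0,0,0]],[[0,0,0],[0,0,0]],[[0,0,0],[0,0,0]],[[0,0,0],[0,0,0]]]'; python3 st.py 456.6 31 35.9
python3 - <<'E'
from h import *
snap("wrist","g9")
E
```

```text
clock: 17.53
ee_pos: [547.3, 51.9, 113.7]
tool_rot: [0.07, 1.57, 0.07]
force: [-0.5, 0.5, -3.1]
grip_width: 51.6
pos [547.3  51.9 113.7] yaw(toolz) 0.0001 tilt [0.0007 0.0001] w 51.6 F [-0.5  0.5 -3.1] v 0.76 t 17.53
clock: 18.2
ee_pos: [461.3, 31.4, 113.6]
tool_rot: [0.203, 1.569, 0.203]
force: [0.1, 0.1, -3.5]
grip_width: 51.7
pos [461.3  31.4 113.6] yaw(toolz) 0.0001 tilt [0.0014 0.0003] w 51.7 F [ 0.1  0.1 -3.5] v 0.005 t 18.2
tool shift mm [77.6 -0.5 -4.8]
```

View pics/g9.png

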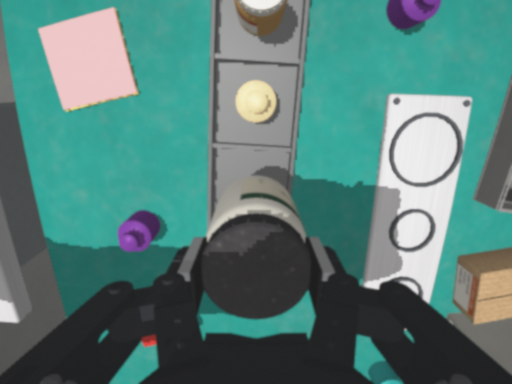

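```bash
python3 -m handwheel '[[[0.015,0,-0.004],[0,0,0]],[[0.02,0,0],[0,0,0]],[[0.02,0,0],[0,0,0]],[[0.01,0,0],[0,0,0]],[[0.004,0,0],[0,0,0]],[[0,0,0],[0,0,0]],[[0,0,0],[0,0,0]],[[0,0,0],[0,0,0]]]'; python3 st.py 456.6 31 35.9
python3 -m handwheel '[[[0.002,0,0],[0,0,0]],[[0.001,0,0],[0,0,0]],[[0,0,0],[0,0,0]],[[0,0,0],[0,0,0]]]'; python3 st.py 456.6 31 35.9
```

```text
clock: 18.92
ee_pos: [456.9, 31.2, 44.9]
tool_rot: [0.165, 1.569, 0.165]
force: [-0.5, -0.1, -2.3]
grip_width: 51.7
pos [456.9  31.2  44.9] yaw(toolz) -0.0 tilt [0.0014 0.0002] w 51.7 F [-0.5 -0.1 -2.3] v 0.008 t 18.92
tool shift mm [ 9.  -0.2 -0.4]
clock: 19.25
ee_pos: [456.1, 31.1, 41.4]
tool_rot: [0.137, 1.57, 0.137]
force: [1.0, -0.2, -3.3]
grip_width: 51.5
pos [456.1  31.1  41.4] yaw(toolz) -0.0001 tilt [0.0003 0.    ] w 51.5 F [ 1.  -0.2 -3.3] v 0.002 t 19.25
tool shift mm [ 5.5 -0.1  0.5]
```

```bash
python3 -m handwheel '[[[0.002,0,0],[0,0,0]],[[0.001,0,0],[0,0,0]],[[0,0,0],[0,0,0]],[[0,0,0],[0,0,0]]]'; python3 st.py 456.6 31 35.9
python3 -m handwheel '[[[0.001,0,0],[0,0,0]],[[0.001,0,0],[0,0,0]],[[0,0,0],[0,0,0]],[[0,0,0],[0,0,0]]]'; python3 st.py 456.6 31 35.9
```

```text
clock: 19.58
ee_pos: [455.9, 31.1, 38.2]
tool_rot: [-2.929, 1.571, -2.93]
force: [0.2, 1.0, -2.8]
grip_width: 51.8
pos [455.9  31.1  38.2] yaw(toolz) -0.0001 tilt [-0.0002 -0.    ] w 51.8 F [ 0.2  1.  -2.8] v 0.003 t 19.58
tool shift mm [ 2.3 -0.1  0.7]
clock: 19.92
ee_pos: [456.0, 31.0, 36.2]
tool_rot: [-2.743, 1.571, -2.743]
force: [-0.5, -0.3, -3.3]
grip_width: 51.5
pos [456.   31.   36.2] yaw(toolz) -0.0001 tilt [-0.0001 -0.0001] w 51.5 F [-0.5 -0.3 -3.3] v 0.002 t 19.92
tool shift mm [ 0.3 -0.   0.6]
```

```bash
python3 -m handwheel '[[[0.001,0,0],[0,0,0]],[[0,0,0],[0,0,0]],[[0,0,0],[0,0,0]]]'; python3 st.py 456.6 31 35.9
```

```text
clock: 20.17
ee_pos: [456.0, 31.0, 35.9]
tool_rot: [-0.033, 1.571, -0.033]
force: [-3.6, -1.1, 9.7]
grip_width: 51.5
pos [456.   31.   35.9] yaw(toolz) -0.0002 tilt [ 0.0003 -0.    ] w 51.5 F [-3.6 -1.1  9.7] v 0.002 t 20.17
tool shift mm [-0.  -0.   0.6]
```

```bash
python3 -m handwheel '[[[0,0,0],[0,0,0]],[[0,0,0],[0,0,0]],[[0,0,0],[0,0,0]],[[0,0,0],[0,0,0]],[[0,0,0],[0,0,0]]]' 0.085; python3 st.py
python3 -m handwheel '[[[-0.01,0,0],[0,0,0]],[[-0.03,0,0],[0,0,0]],[[-0.03,0,0],[0,0,0]],[[-0.03,0,0],[0,0,0]],[[-0.02,0,0],[0,0,0]],[[-0.01,0,0],[0,0,0]],[[0,0,0],[0,0,0]],[[0,0,0],[0,0,0]]]'; python3 st.py 535 -325 100
python3 - <<'E'
from h import *
snap("wrist","g10")
E
```

```text
clock: 20.58
ee_pos: [456.1, 31.1, 35.2]
tool_rot: [0.033, 1.571, 0.033]
force: [-0.2, -0.6, -0.1]
grip_width: 84.8
pos [456.1  31.1  35.2] yaw(toolz) -0.0001 tilt [0.0001 0.    ] w 84.8 F [-0.2 -0.6 -0.1] v 0.002 t 20.58
clock: 21.25
ee_pos: [456.2, 31.1, 165.3]
tool_rot: [0.165, 1.57, 0.165]
force: [-0.4, -0.1, -0.5]
grip_width: 84.7
pos [456.2  31.1 165.3] yaw(toolz) -0.0001 tilt [0.0009 0.0002] w 84.7 F [-0.4 -0.1 -0.5] v 0.024 t 21.25
tool shift mm [  65.3 -356.1   78.8]
```

View pics/g10.png

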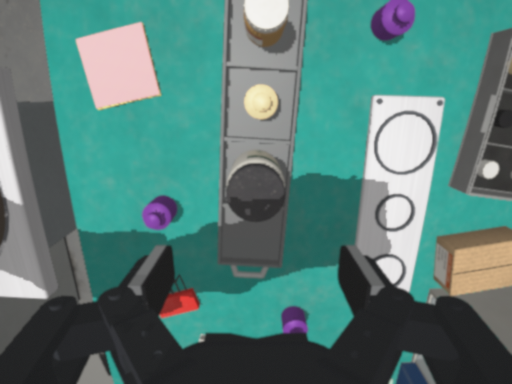

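```bash
python3 -m handwheel '[[[0,-0.015,0.003],[0,0,0]],[[0,-0.03,0.007],[0,0,0]],[[0,-0.032,0.007],[0,0,0]],[[0,-0.032,0.007],[0,0,0]],[[0,-0.032,0.007],[0,0,0]],[[0,-0.032,0.007],[0,0,0]],[[0,-0.032,0.007],[0,0,0]],[[0,-0.032,0.007],[0,0,0]]]'
python3 -m handwheel '[[[0,-0.032,0.007],[0,0,0]],[[0,-0.032,0.007],[0,0,0]],[[0,-0.025,0.006],[0,0,0]],[[0,-0.015,0.004],[0,0,0]],[[0,-0.008,0.002],[0,0,0]],[[0,0,0],[0,0,0]],[[0,0,0],[0,0,0]],[[0,0,0],[0,0,0]]]';python3 st.py 535 -325 100
python3 - <<'E'
from h import *
snap("wrist","g11"); overlay("g11",150,100,380,300,3,"o11")
E
```

```text
clock: 21.97
ee_pos: [507.2, -207.3, 163.5]
tool_rot: [2.922, 1.568, 2.922]
force: [0.9, 0.0, 0.6]
grip_width: 84.7
clock: 22.63
ee_pos: [533.9, -316.1, 164.6]
tool_rot: [2.152, 1.569, 2.154]
force: [1.0, 0.7, -0.3]
grip_width: 84.9
pos [ 533.9 -316.1  164.6] yaw(toolz) 0.0015 tilt [-0.0009  0.0013] w 84.9 F [ 1.   0.7 -0.3] v 0.011 t 22.63
tool shift mm [64.6 -9.   1.2]
```

View pics/o11.png

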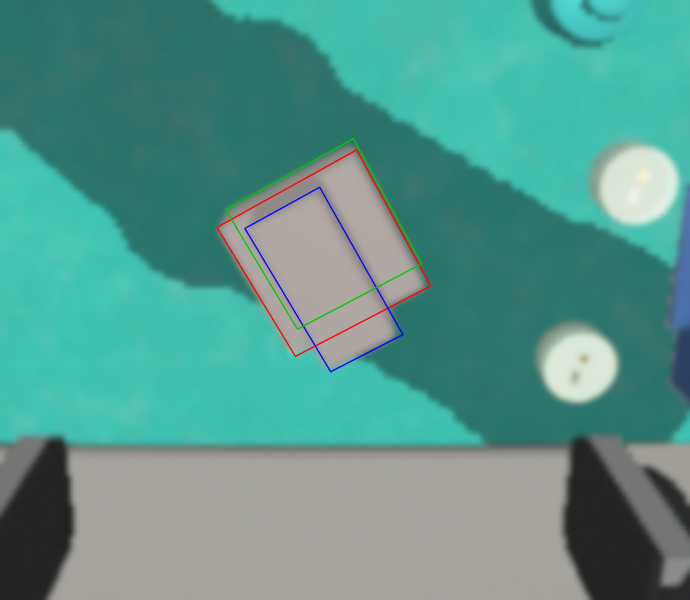

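```bash
python3 - <<'E'
from h import *
s=snap("scene","s11"); im=s["color"][0:300,270:512].astype(float); im=np.clip(128+(im-150)*2,0,255).astype(np.uint8)
cv2.imwrite("pics/w1.png",cv2.resize(im,None,fx=2,fy=2)); d=load("g11"); im=np.clip(128+(d["color"].astype(float)-160)*3,0,255).astype(np.uint8); cv2.imwrite("pics/w2.png",im)
print(atz(d,[(150,248),(380,248)],0).round(1))
E
```

```text
[[ 393.2 -419.4    0. ]
 [ 697.1 -419.1    0. ]]
```

View pics/w1.png

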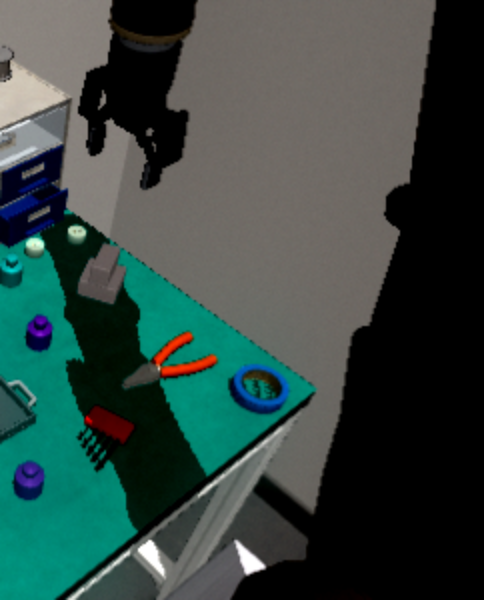

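View pics/w2.png

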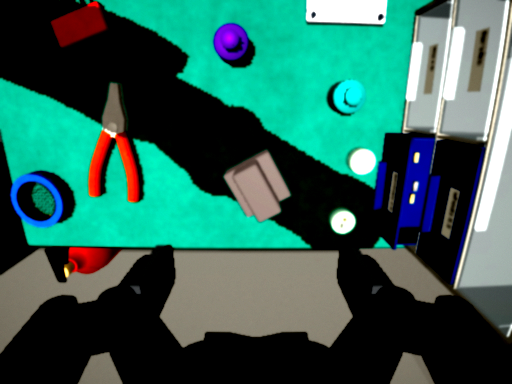

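```bash
python3 -m handwheel '[[[0.02,-0.009,0.001],[0,0,0]],[[0.02,0,0],[-0.1,0,0]],[[0.01,0,0],[-0.1,0,0]],[[0,0,0],[-0.1,0,0]],[[0,0,0],[-0.1,0,0]],[[0,0,0],[-0.1,0,0]],[[0,0,0],[-0.01,0,0]],[[0,0,0],[0,0,0]]]';python3 -m handwheel '[[[0,0,0],[0,0,0]],[[0,0,0],[0,0,0]]]'; python3 st.py 535 -325 32
python3 - <<'E'
from h import *
snap("wrist","g12"); overlay("g12",120,100,392,330,2.6,"o12")
E
```

```text
clock: 23.4
ee_pos: [535.1, -326.2, 115.5]
tool_rot: [0.137, 1.57, 0.646]
force: [-0.9, -1.4, -0.4]
grip_width: 85.2
clock: 23.57
ee_pos: [535.1, -326.7, 115.4]
tool_rot: [-0.933, 1.571, -0.425]
force: [0.8, -0.4, 0.1]
grip_width: 84.6
pos [ 535.1 -326.7  115.4] yaw(toolz) 0.5079 tilt [ 0.0002 -0.0001] w 84.6 F [ 0.8 -0.4  0.1] v 0.011 t 23.57
tool shift mm [83.4  1.5  0.7]
```

View pics/o12.png

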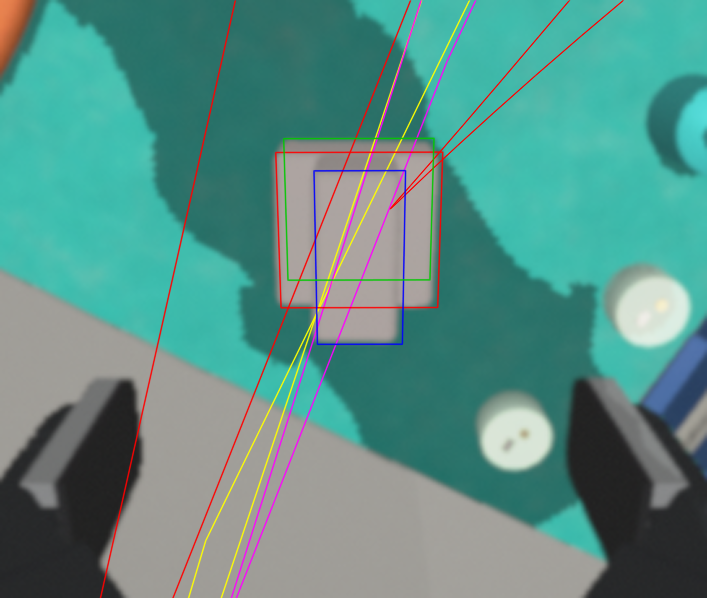

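```bash
python3 -m handwheel '[[[0.02,0.001,0.001],[0,0,0]],[[0.025,0,0],[0,0,0]],[[0.02,0,0],[0,0,0]],[[0.012,0,0],[0,0,0]],[[0.004,0,0],[0,0,0]],[[0,0,0],[0,0,0]],[[0,0,0],[0,0,0]]]'; python3 st.py 535 -325 26
python3 -m handwheel '[[[0.005,0,0],[0,0,0]],[[0,0,0],[0,0,0]],[[0,0,0],[0,0,0]],[[0,0,0],[0,0,0]],[[0,0,0],[0,0,0]],[[0,0,0],[0,0,0]]]' 0.045 30; python3 st.py 535 -325 26
python3 - <<'E'
from h import *
snap("wrist","g13");crop("g13",130,150,390,345,2.8,"g13c");snap("side","sd13"); crop("sd13",200,60,360,200,4,"sd13c")
E
```

```text
clock: 24.2
ee_pos: [535.9, -325.9, 35.0]
tool_rot: [-1.06, 1.57, -0.551]
force: [0.5, -0.2, 0.8]
grip_width: 84.8
pos [ 535.9 -325.9   35. ] yaw(toolz) 0.5095 tilt [ 0.0009 -0.0005] w 84.8 F [ 0.5 -0.2  0.8] v 0.014 t 24.2
tool shift mm [ 9.   1.3 -0.4]
clock: 24.7
ee_pos: [535.5, -325.7, 29.5]
tool_rot: [-0.877, 1.57, -0.367]
force: [0.1, -0.1, 0.2]
grip_width: 44.9
pos [ 535.5 -325.7   29.5] yaw(toolz) 0.5099 tilt [ 0.0004 -0.0002] w 44.9 F [ 0.1 -0.1  0.2] v 0.003 t 24.7
tool shift mm [ 3.5  0.8 -0.1]
```

View pics/g13c.png

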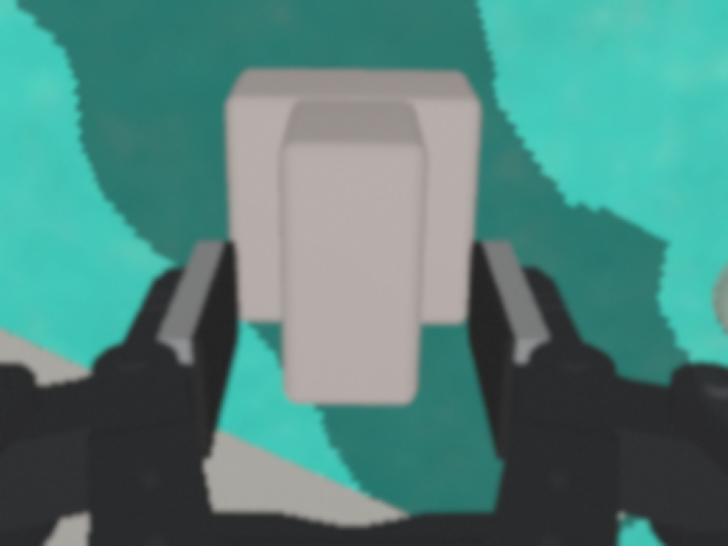

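View pics/sd13c.png

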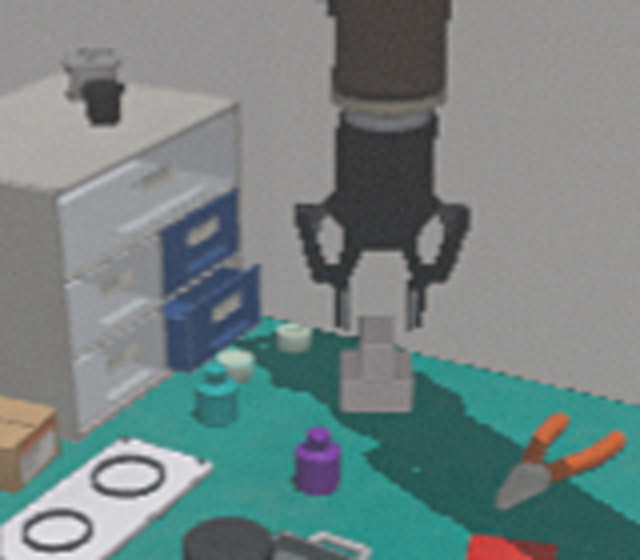

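```bash
python3 -m handwheel '[[[0.005,0.0005,0],[0,0,0]],[[0.004,0,0],[0,0,0]],[[0.002,0,0],[0,0,0]],[[0,0,0],[0,0,0]],[[0,0,0],[0,0,0]]]'; python3 st.py 535 -325 20
python3 -m handwheel '[[[0,0,0],[0,0,0]],[[0,0,0],[0,0,0]],[[0,0,0],[0,0,0]],[[0,0,0],[0,0,0]],[[0,0,0],[0,0,0]],[[0,0,0],[0,0,0]]]' 0.01 40; python3 st.py 535 -325 26
python3 - <<'E'
from h import *
snap("wrist","g14");crop("g14",130,150,390,345,2.8,"g14c")
E
```

```text
clock: 25.22
ee_pos: [534.9, -325.0, 17.9]
tool_rot: [2.083, 1.57, 2.593]
force: [-0.3, -0.7, 0.0]
grip_width: 45.0
pos [ 534.9 -325.    17.9] yaw(toolz) 0.5099 tilt [-0.0005  0.0003] w 45.0 F [-0.3 -0.7  0. ] v 0.005 t 25.22
tool shift mm [-2.1 -0.   0. ]
clock: 25.72
ee_pos: [535.3, -325.4, 18.5]
tool_rot: [-1.14, 1.57, -0.63]
force: [-0.1, -0.7, 2.7]
grip_width: 26.9
pos [ 535.3 -325.4   18.5] yaw(toolz) 0.5098 tilt [ 0.0004 -0.0003] w 26.9 F [-0.1 -0.7  2.7] v 0.002 t 25.72
tool shift mm [-7.5  0.5 -0.1]
```

View pics/g14c.png

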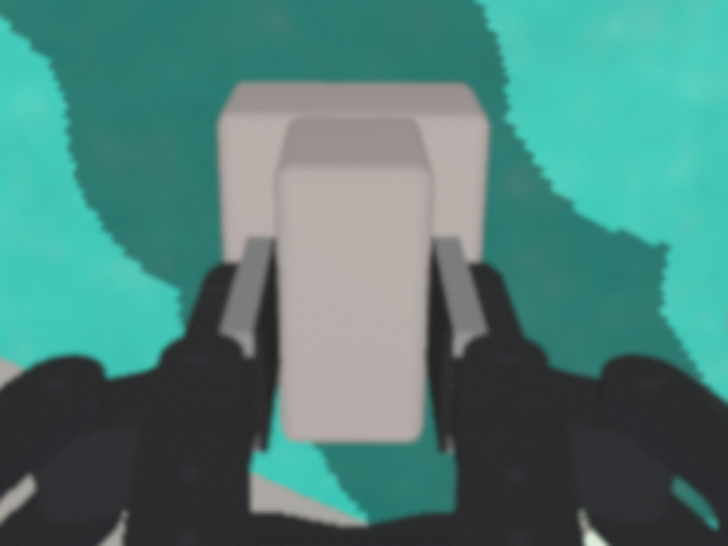

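```bash
python3 -m handwheel '[[[-0.01,0,0],[0,0,0]],[[-0.02,0,0],[0,0,0]],[[-0.025,0,0],[0.08,0,0]],[[-0.015,0,0],[0.1,0,0]],[[0,0,0],[0.1,0,0]],[[0,0,0],[0.1,0,0]],[[0,0,0],[0.1,0,0]],[[0,0,0],[0.08,0,0]]]';python3 -m handwheel '[[[0,0,0],[0.01,0,0]],[[0,0,0],[0,0,0]],[[0,0,0],[0,0,0]]]'; python3 st.py 451.7 -47 70
```

```text
clock: 26.43
ee_pos: [535.2, -324.8, 89.0]
tool_rot: [0.708, 1.57, 0.653]
force: [0.7, -0.9, -0.3]
grip_width: 26.9
clock: 26.68
ee_pos: [535.2, -325.0, 88.5]
tool_rot: [1.314, 1.571, 1.257]
force: [0.7, 0.6, -0.4]
grip_width: 27.2
pos [ 535.2 -325.    88.5] yaw(toolz) -0.0572 tilt [0.     0.0001] w 27.2 F [ 0.7  0.6 -0.4] v 0.005 t 26.68
tool shift mm [ 18.5 272.7 -99.2]
```

```bash
python3 -m handwheel '[[[0,0.015,-0.006],[0,0,0]],[[0,0.03,-0.011],[0,0,0]],[[0,0.034,-0.012],[0,0,0]],[[0,0.034,-0.012],[0,0,0]],[[0,0.034,-0.012],[0,0,0]],[[0,0.034,-0.012],[0,0,0]],[[0,0.034,-0.013],[0,0,0]],[[0,0.028,-0.01],[0,0,0]]]';python3 -m handwheel '[[[0,0.018,-0.007],[0,0,0]],[[0,0.008,-0.004],[0,0,0]],[[0,0,0],[0,0,0]],[[0,0,0],[0,0,0]],[[0,0,0],[0,0,0]]]'; python3 st.py 451.7 -47 70
python3 - <<'E'
from h import *
snap("wrist","g15")
E
```

```text
clock: 27.35
ee_pos: [460.7, -75.0, 88.4]
tool_rot: [1.869, 1.57, 1.813]
force: [0.6, 0.2, -0.6]
grip_width: 26.6
clock: 27.77
ee_pos: [453.1, -52.3, 88.4]
tool_rot: [-0.639, 1.57, -0.7]
force: [-0.1, 0.6, -0.2]
grip_width: 27.0
pos [453.1 -52.3  88.4] yaw(toolz) -0.0614 tilt [ 0.0008 -0.0006] w 27.0 F [-0.1  0.6 -0.2] v 0.009 t 27.77
tool shift mm [18.4  5.2 -1.7]
```

View pics/g15.png

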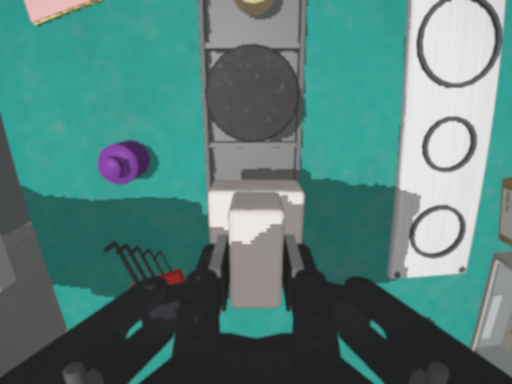

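```bash
python3 -m handwheel '[[[0.02,0.003,-0.001],[0,0,0]],[[0.015,0.002,-0.001],[0,0,0]],[[0.005,0,0],[0,0,0]],[[0,0,0],[0,0,0]],[[0,0,0],[0,0,0]],[[0,0,0],[0,0,0]]]'; python3 st.py 451.7 -47.3 22.5
python3 - <<'E'
from h import *
d=snap("wrist","g16"); 
import h
p=d["pose"][0]; h.TRAY=((459,69.5),-.06); h.FOAM=((p[0]-.3,p[1]+.3),-.0614)
im=cv2.resize(d["color"][80:340,140:380],None,fx=2.2,fy=2.2,interpolation=cv2.INTER_CUBIC)
D=lambda P,c:draw(im,d,P,c,2.2,(140,80))
D(box(at(h.TRAY,0,-117),-.06,74,74,18),(0,255,255)); D(box(at(h.TRAY,0,-39),-.06,74,74,18),(0,255,255))
z=p[2]-18.5; D(box(*h.FOAM,58,58,z+30),(0,0,255)); D(box(*h.FOAM,28,58,z+62),(255,0,0))
cv2.imwrite("pics/o16.png",im)
E
```

```text
clock: 28.32
ee_pos: [451.4, -46.2, 48.9]
tool_rot: [-0.111, 1.57, -0.172]
force: [-0.4, 0.6, -0.2]
grip_width: 27.1
pos [451.4 -46.2  48.9] yaw(toolz) -0.061 tilt [ 0.001  -0.0002] w 27.1 F [-0.4  0.6 -0.2] v 0.008 t 28.32
tool shift mm [26.4 -1.1  0.3]
```

View pics/o16.png

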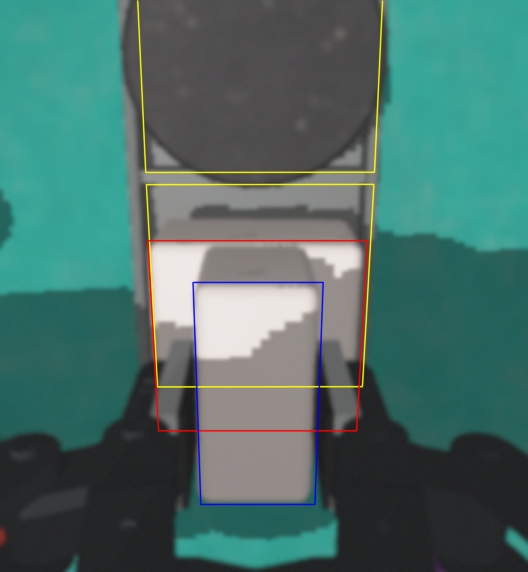

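```bash
python3 -m handwheel '[[[0.008,-0.001,0],[0,0,0]],[[0.008,0,0],[0,0,0]],[[0.004,0,0],[0,0,0]],[[0.002,0,0],[0,0,0]],[[0,0,0],[0,0,0]],[[0,0,0],[0,0,0]],[[0,0,0],[0,0,0]]]'; python3 st.py 451.7 -47.3 22.5
```

```text
clock: 28.95
ee_pos: [450.8, -46.6, 26.3]
tool_rot: [-0.173, 1.571, -0.234]
force: [-1.8, -0.3, -0.2]
grip_width: 26.9
pos [450.8 -46.6  26.3] yaw(toolz) -0.0601 tilt [ 0.0001 -0.    ] w 26.9 F [-1.8 -0.3 -0.2] v 0.004 t 28.95
tool shift mm [ 3.8 -0.7  1. ]
```

```bash
python3 -m handwheel '[[[0.002,0,0.001],[0,0,0]],[[0.001,0,0],[0,0,0]],[[0,0,0],[0,0,0]],[[0,0,0],[0,0,0]],[[0,0,0],[0,0,0]]]'; python3 st.py 451.7 -47.3 22.5
```

```text
clock: 29.37
ee_pos: [451.7, -46.6, 23.3]
tool_rot: [1.714, 1.571, 1.654]
force: [-0.3, 0.5, -1.3]
grip_width: 27.2
pos [451.7 -46.6  23.3] yaw(toolz) -0.0601 tilt [-0.  0.] w 27.2 F [-0.3  0.5 -1.3] v 0.002 t 29.37
tool shift mm [ 0.8 -0.7  0.1]
```

```bash
python3 -m handwheel '[[[0.001,0,0],[0,0,0]],[[0.0005,0,0],[0,0,0]],[[0,0,0],[0,0,0]],[[0,0,0],[0,0,0]],[[0,0,0],[0,0,0]]]'; python3 st.py 451.7 -47.3 22.5
```

```text
clock: 29.78
ee_pos: [451.8, -46.7, 22.3]
tool_rot: [0.342, 1.57, 0.281]
force: [-3.4, 0.5, 11.9]
grip_width: 26.8
pos [451.8 -46.7  22.3] yaw(toolz) -0.0603 tilt [0.0005 0.0002] w 26.8 F [-3.4  0.5 11.9] v 0.002 t 29.78
tool shift mm [-0.2 -0.6 -0.1]
```

```bash
python3 -m handwheel '[[[0,0,0],[0,0,0]],[[0,0,0],[0,0,0]],[[0,0,0],[0,0,0]],[[0,0,0],[0,0,0]],[[0,0,0],[0,0,0]]]' 0.05; python3 st.py
python3 -m handwheel '[[[-0.01,0,0],[0,0,0]],[[-0.02,0,0],[0,0,0]],[[-0.03,0,0],[0,0,0]],[[-0.03,0,0],[0,0,0]],[[-0.04,0,0],[0,0,0]],[[-0.04,0,0],[0,0,0]],[[-0.03,0,0],[0,0,0]],[[0,0,0],[0,0,0]]]'
python3 -m handwheel '[[[0,0,0],[0,0,0]],[[0,0,0],[0,0,0]],[[0,0,0],[0,0,0]]]'; python3 st.py
python3 - <<'E'
from h import *
snap("wrist","g17"); snap("scene","s17"); overlay("s17",120,90,350,285,3.2,"o17"); snap("side","sd17")
E
```

```text
clock: 30.2
ee_pos: [451.7, -46.6, 21.7]
tool_rot: [-3.012, 1.571, -3.072]
force: [0.8, 0.0, -0.2]
grip_width: 50.1
pos [451.7 -46.6  21.7] yaw(toolz) -0.06 tilt [-0.0001 -0.    ] w 50.1 F [ 0.8  0.  -0.2] v 0.002 t 30.2
clock: 30.87
ee_pos: [455.0, -46.8, 227.7]
tool_rot: [0.111, 1.561, 0.05]
force: [1.3, 0.0, 0.6]
grip_width: 49.9
clock: 31.12
ee_pos: [450.8, -46.6, 220.5]
tool_rot: [-3.041, 1.568, -3.101]
force: [-0.1, -0.6, 0.1]
grip_width: 49.9
pos [450.8 -46.6 220.5] yaw(toolz) -0.06 tilt [-0.0024 -0.0001] w 49.9 F [-0.1 -0.6  0.1] v 0.009 t 31.12
```

View pics/g17.png

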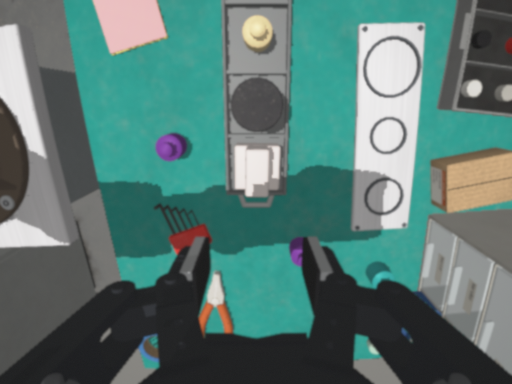

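View pics/s17.png

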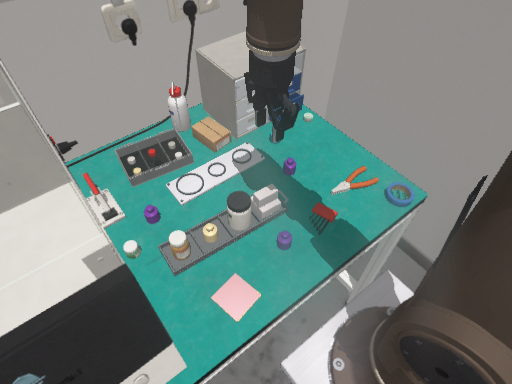

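View pics/sd17.png

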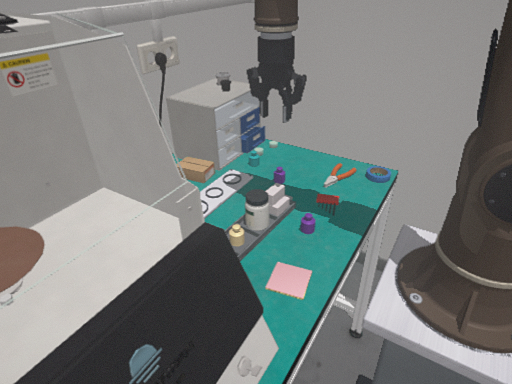

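```bash
python3 - <<'E'
from h import *
T=((459,69.5),-.06)
ims=[]
for tag,(x0,y0,x1,y1),k in (("g17",(205,120,305,220),4),("s17",(220,170,310,245),4.3)):
    d=load(tag); im=cv2.resize(d["color"][y0:y1,x0:x1],None,fx=k,fy=k,interpolation=cv2.INTER_CUBIC)
    D=lambda P,c:draw(im,d,P,c,k,(x0,y0))
    D(box(at(T,0,-117),-.06,58,58,34),(0,0,255)); D(box(at(T,0,-117),-.06,28,58,66),(255,0,0)); D(box(at(T,0,-117),-.06,74,74,18),(0,255,255)); D(circ(at(T,0,-39),58,90),(0,0,255))
    ims.append(cv2.resize(im,(390,400)))
cv2.imwrite("pics/fin.png",np.hstack(ims))
E
```

```text
(no output)
```

View pics/fin.png

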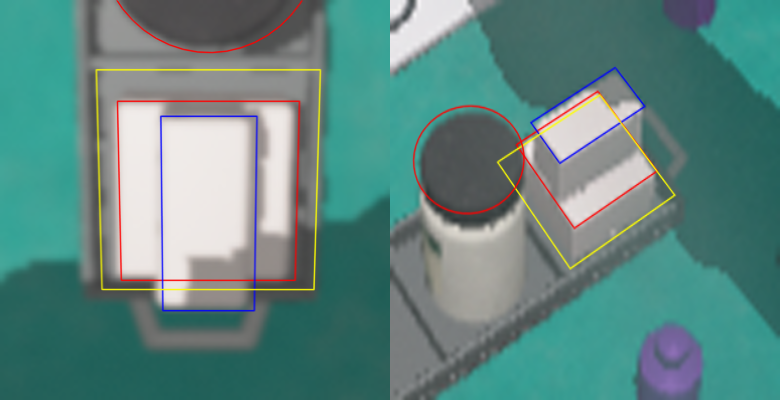

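```bash
python3 - <<'E'
from h import *
print(ctrl.finish_job()); 
E
```

```text
the job is handed in; nothing more can be done
None
```

The job is done and handed in. It took about 31 s of the 99 s allowed.

**Order:** on the rack, from left to right, stood the big jar, the brass weight and the slim jar. In the tray, from left to right, now stand the slim jar, the brass weight and the big jar. The foam block sits ridge up in the bay next to the finger loop. I did not touch the paste jar, the purple and turquoise look-alikes or the other bystanders.

**Checks:**
- **Final pictures:** wrist, scene and side views before hand-in show the big jar, brass weight and foam block upright, each in its own bay. The slim jar shows upright in the scene view only; the final wrist view cuts it off and the hood hides it in the side view. The rack rings are empty and the gripper was well clear.
- **Heights:** each item touched the tray floor within 1 mm of the expected height. The highest force I read was about 13 N.

**Disagreements:**
- **Fingertip height:** the fingertips stood about 20–25 mm higher than I took from the tool description. The brass weight was therefore held by its knob, and I lowered the grip on the foam ridge after looking.
- **Gripper opening:** it read 1–6 mm less than the stated widths of the things held.
- **Scene camera:** my final overlay of the foam block and big jar sits 2–3 pixels off in that view. The wrist view fits.
- **Measured heights from two views:** the slim jar's lid and the brass weight's knob came out about 9–19 mm lower than the listed heights. I took this as error in picking the pixels.

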